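Swap the faulty module on the test-bench rail

TASK

The module with the red cap on the sloping rail is faulty: pinch its two orange side buttons together to free its foot, take it off the rail and leave it in the red scrap tray. Then fit the blue-capped module in its place, in line with the yellow marks: hook its top lip under the rail's upper edge with its foot end still raised, and tilt it down until the foot clips snap and it sits flat on the rail. Leave the green-capped module as it is and do not push or knock over the other things on the bench.

Things in the scene. Friction and masses are not known exactly. Their poses are not given: they have to be found in the camera images.
- new_c (a point): Loose spare module, blue cap, 0.35 kg +-25 %, stands on the bench top up. All three modules are alike. Point: mid width, 35 above its lowest faces; x to the lip end, z to the capped top. In mm from it: white box x -50..42, y +-22, z -20..34; black lip at x 24..38, orange foot clips x -38..-25.5, both down to z -35. Grip its plain sides near x 6 (44 wide): the clips then stay out.
- new_lip (a point): Free edge of the lip's tongue, upper side, at x 24, z -29 from new_c, same axes. The lip: a wall x 30.5..38, z -35..-20 and the tongue x 24..30.5, z -35..-29, 40 wide: a 9 mm slot under the box takes the rail's 5 mm edge. To hook: foot raised about 18 degrees, tongue below the edge, slide down the slope until the wall meets the edge, then tilt down.
- faulty_c (a point): Faulty module, red cap and lamp, 0.35 kg +-25 %, snapped on the rail in either bay. Same shape, point and axes as new_c. Orange release buttons on both sides, centred at x -34, z 5 from the point, 24 long (x), 26 high (z), faces at y +-28.5 when out. Foot freed: raise the foot about 18 degrees round the lip, slide 10 mm up the slope, lift off.
- good_c (a point): Sound module, green cap and lamp, snapped on the rail in the other bay; same shape, point and axes as new_c. It must stay as it is.
- rail: Steel rail 250 long (y) on a panel sloping 20 degrees, rising away from the robot. Origin: panel face at the rail's middle, 85 above the bench; x up the slope, y along the rail, z out of the panel. Strip x +-30, z 18..23, over a foot x +-17, z 0..18: both edges overhang. Bays at y +55 and -55, yellow marks above and below. A seated module's point: x 0 +-1, z 43, axes parallel, lip at +x.
- tray: Red open scrap tray, 200 (x) x 160 (y) x 40 high, walls and floor 5 thick, fixed to the bench. Origin: centre of its underside.
- faulty_btn_l (a joint): Push of the faulty module's button on its +y side, m: 0 out, 0.0065 stop. It draws that side's foot clip back to -x equally; both must be in 5.5 mm or more to free the foot. Spring 2.4 N at first, 5 N at the stop.
- faulty_btn_r (a joint): The same for the -y side.
- new_btn_l (a joint): The same on the new module, +y side. The clips are ramped: tilting down cams them back (10 to 20 N at the foot), then they snap out and this reads 0 again. The foot end's top may also be pushed with shut fingers.
- new_btn_r (a joint): The same for the -y side.
- spray: Bystander: spray can, 56 across, 175 high, upright; origin at the centre of its underside. Stands between the robot and the rail.
- oil: Bystander: amber oil bottle, 64 across, 170 high, upright; origin at the centre of its underside.
- piston: Bystander: aluminium piston, 82 across, 68 high, upright; origin at the centre of its underside.
- tin: Bystander: yellow open tin, 50 across, 75 high, upright, about 100 mm from the new module on its foot side; origin at the centre of its underside.
- wrench: Bystander: steel wrench 190 long lying at the left edge of the work area; origin at its underside's centre.
- valve: Bystander: engine valve standing on its head, 40 across, 105 high, at the right edge of the work area; origin at the centre of its underside.
- bearing: Worn bearing ring lying in the +x half of the tray, 48 across, 16 high; origin at the centre of its underside. It may be moved.
There are look-alikes about, which are no part of the job. What is shaped like the part that bears new_c but purple is not meant.

How it is judged:
By the outcome, as a careful person would: the job done as asked, in the order asked, and still so for the second after the job is handed in, with the robot touching nothing.
It also fails if it takes over 61 s, if anything falls off the work surface, if the arm or the gripper's body presses on something with over 40 N, if the wrist force passes 120 N, or if a joint passes its speed limit or range.

ROBOT

A 6-joint arm with a two-finger parallel gripper is mounted at the origin on the work surface. World frame = base frame: x ahead of the robot, y to its left, z up, the work surface at z = 0. Lengths are in m, angles in rad, forces in N, time in s.
With the tool pointing down it reaches from about 0.3 to 0.775 m from the base axis. Payload 14.6 kg.
Tool frame: the origin (TCP) lies at the very end of the fingers, on their centre line; the grasp point (between the pads) lies 19 mm behind it (pinch_z is the distance from the TCP to the grasp point, in m); z points along the fingers, y is the direction in which the jaws open and shut (so a half turn about z gives the same grasp; the last joint's range is limited). The gripper opens to 94 mm and grips with 3 to 60 N. Pads are 16 mm wide; open, the fingers measure 119 mm over their backs; the gripper's body (75 mm by 177 mm) begins 78 mm behind the grasp point.
Start: joints at [1.134, 0.3, 1.521, -0, 1.321, -0.067], TCP at [0.199, 0.513, 0.205] pointing down, gripper open.
Joint ranges: [-3.03, 3.03], [-0.79, 2.21], [0.23, 2.52], [-1.04, 4.18], [0, 3.07], [-2.55, 2.55]. Speed limits (rad/s): [2.22, 2.22, 2.57, 3.14, 3.14, 3.14].

INTERFACE

Orientations are given as [roll, pitch, yaw] about the fixed x, y, z axes, in that order (R = Rz(yaw) Ry(pitch) Rx(roll)).
In Python, from station import get_obs, camera, hand_in, pinch_z gives the robot as it stands.
- The arm moves only by the tool servo_tool, never from a script. Its argument "moves" is a list that holds one entry, the list of rows, each a list of 7 numbers: the turn, a rotation vector about the tool's x, y, z normalised to -1 to 1, where 1 is pi/2 rad, then the shift along the tool's x, y, z normalised to -1 to 1, where 1 is 500 mm, then the closure, from 0 (fully open) to 1 (shut). In form: [[[rx, ry, rz, x, y, z, hand], ...]]. A call has 1 to 12 rows; each row is the pose to reach, as a shift and turn from the pose measured when the call began, along the tool's axes at that moment; what a row does not reach only later rows make up. A row lasts 1/12 s, in which the tool goes at most 41.7 mm and 7.16 degrees, less where a joint would pass 70% of its speed; a pose out of reach is approached as far as the arm can. A call with a number of a shift or a turn outside -1 to 1 is refused whole. A call with a gripper value outside its range is refused whole. The fingers move at their own pace and stop on an object; "squeeze" is the grip in N (left out, the last holds). Time passes only in rows, so rows that repeat a pose let the fingers close. It gives the time, the measured TCP pose, the force and the opening at its end, in the units of the state.
- get_obs(): the state, without advancing time (a new reading comes with each control period).
- camera(name): name is "scene" or "top" or "wrist"; returns a dict with "color" (384x512x3 uint8, red, green, blue), "intrinsics" (3x3 intrinsics, pixels), "distortion" ([k1, k2, p1, p2, k3] as OpenCV has them; the pictures are not rectified), "rvec" (rotation vector, rad) and "tvec" (3), from world to camera coordinates, as OpenCV has them. Camera axes: x right, y down, z forward; pixel columns grow to the right and rows downward; lengths in m; the calibration is good to about 2 mm. A picture is of the moment at which its call begins. There is no depth.
- hand_in(): hands the job in, once; it reports no verdict.
The state is a dict: "time_s": time; "qpos": joint angles; "joint_vel": joint speeds; "tau": joint torques, N m; "ee_pos": TCP position; "eef_rot": TCP orientation; "force": force on the tool from outside, world axes, zero at the start; "moment": the same for the moment, N m; "grip_width": finger opening in m.
Only numpy, scipy, OpenCV 4.12 (cv2) and the standard library are available. Lean on these libraries where they do the work, as an engineer would, in place of code of your own. Each camera call takes 0.05 s, during which the arm holds its last target.

## Working session

There is one attempt and no reset: what is moved stays moved. The work goes in short steps, Python scripts to look and compute and a tool call to move; the robot and the scene stay as the last step left them, time stands still between calls to the robot, and variables do not carry over. Pictures are saved under pics/ and viewed, and the job is handed in when it is done.

Besides the shell and the picture viewer there is one more tool, called after "Call:" as a command line: name --argument value ..., lists and objects as JSON in quotes. servo_tool: Moves the arm, as the interface text tells. Scaled input: -1 to 1 covers 500 mm each way for a shift and pi/2 rad each way for a turn. Its arguments: {"type":"object","properties":{"moves":{"type":"array"},"squeeze":{"type":"number"}},"required":["moves"]}

```bash
ls; mkdir -p pics; python3 - <<'E'
from station import *
import cv2
print(get_obs(), pinch_z)
for n in ["scene","top","wrist"]:
    c=camera(n); cv2.imwrite(f"pics/{n}0.png",c["color"][:,:,::-1]); print(n,c["intrinsics"],c["distortion"],c["rvec"],c["tvec"])
E
```

```text
pics
{'time_s': 0.0, 'qpos': array([ 1.13440735e+00,  3.00466351e-01,  1.52162385e+00, -5.93870246e-06,
        1.32069506e+00, -6.66594435e-02]), 'joint_vel': array([ 6.24449723e-04,  1.57739981e-04,  2.95092842e-04, -2.10248675e-03,
        8.76508027e-05,  2.39277868e-04]), 'tau': array([-9.05595675e-05, -5.31807411e+01, -3.52734840e+01,  7.07485923e-02,
        2.43849086e-02, -1.08827867e-04]), 'ee_pos': array([0.19866592, 0.51256618, 0.20487084]), 'eef_rot': array([-3.14040231e+00, -7.37003396e-05,  2.77186455e+00]), 'force': array([ 0.49385772,  0.09730885, -0.85949238]), 'moment': array([-0.007627  , -0.07584121, -0.0105212 ]), 'grip_width': 0.0942720992947624} 0.0188
scene [[396.38990879   0.         253.98552165]
 [  0.         396.38990879 183.80348808]
 [  0.           0.           1.        ]] [0.02636003 0.         0.         0.         0.        ] [ 1.43847804  2.15796157 -0.84960627] [ 0.21968806 -0.26274891  1.68477272]
top [[382.74985905   0.         254.58758091]
 [  0.         382.74985905 188.11275524]
 [  0.           0.           1.        ]] [-0.06528952  0.          0.          0.          0.        ] [ 2.15111663 -2.15949102  0.06841862] [0.01925603 0.52378214 1.18844716]
wrist [[311.25240311   0.         258.29877703]
 [  0.         311.25240311 188.57570387]
 [  0.           0.           1.        ]] [-0.05420558  0.          0.          0.          0.        ] [-2.39216729 -1.63936668 -0.2307306 ] [-0.55053297 -0.0296941   0.3915213 ]
```

View pics/scene0.png

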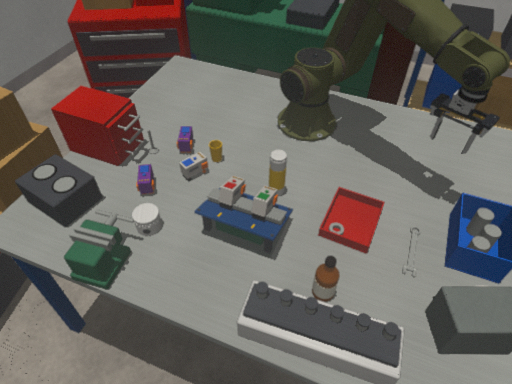

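View pics/top0.png

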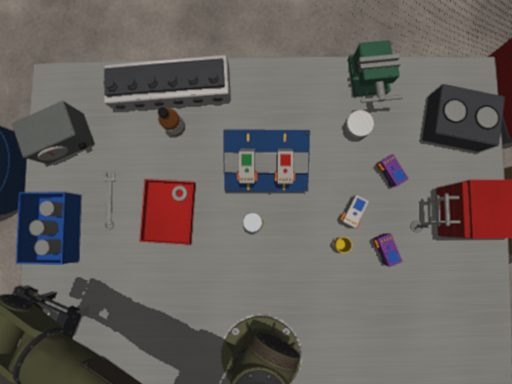

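View pics/wrist0.png

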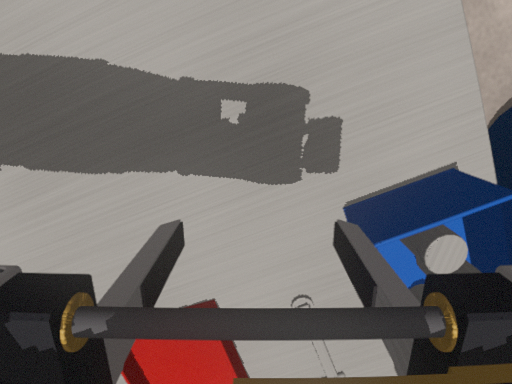

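The top view shows the rail near (267,160), with green at (247,160) and red at (286,160). The blue spare is at (355,211), the tray at (168,212), the spray can at (252,222) and the tin at (343,245).

```bash
cat > h.py <<'E'
from station import *
import cv2, numpy as np
from scipy.spatial.transform import Rotation as Rn
from scipy.optimize import least_squares
def ray(c,uv):
    R,_=cv2.Rodrigues(np.array(c["rvec"],float)); t=np.array(c["tvec"],float).reshape(3)
    p=cv2.undistortPoints(np.array([[uv]],float),np.array(c["intrinsics"]),np.array(c["distortion"]))[0,0]
    return -R.T@t, R.T@np.array([p[0],p[1],1.])
def atz(c,uv,z):
    o,d=ray(c,uv); return o+d*(z-o[2])/d[2]
def proj(c,P):
    return cv2.projectPoints(np.array(P,float).reshape(-1,3),np.array(c["rvec"],float),np.array(c["tvec"],float),np.array(c["intrinsics"]),np.array(c["distortion"]))[0][:,0]
def crop(c,u0,v0,u1,v1,s,name,lines=()):
    im=c["color"][:,:,::-1].copy()
    im=cv2.resize(im[v0:v1,u0:u1],None,fx=s,fy=s,interpolation=cv2.INTER_CUBIC)
    for L,col in lines:
        q=proj(c,L)
        q=((q-[u0,v0]+.5)*s-.5)
        cv2.polylines(im,[np.round(q).astype(int)],False,col,1,cv2.LINE_AA)
    for k in range(u0-u0%10+10,u1,10):
        cv2.line(im,((k-u0)*s+s//2,0),((k-u0)*s+s//2,6),(255,255,255),1)
        if k%20==0: cv2.putText(im,str(k),((k-u0)*s,18),0,.4,(0,255,255),1)
    for k in range(v0-v0%10+10,v1,10):
        cv2.line(im,(0,(k-v0)*s+s//2),(6,(k-v0)*s+s//2),(255,255,255),1)
        if k%20==0: cv2.putText(im,str(k),(8,(k-v0)*s+s//2+4),0,.4,(0,255,255),1)
    cv2.imwrite("pics/"+name,im)
def box(x0,x1,y0,y1,z0,z1):
    P=lambda a,b,c:(a,b,c)
    return [[P(x0,y0,z0),P(x1,y0,z0),P(x1,y1,z0),P(x0,y1,z0),P(x0,y0,z0),P(x0,y0,z1),P(x1,y0,z1),P(x1,y1,z1),P(x0,y1,z1),P(x0,y0,z1)]]+[[P(x1,y0,z0),P(x1,y0,z1)],[P(x1,y1,z0),P(x1,y1,z1)],[P(x0,y1,z0),P(x0,y1,z1)]]
def tf(R,t,ls): return [np.array(l)/1000@R.T+t for l in ls]
E
python3 - <<'E'
from h import *
c=camera("top")
crop(c,210,120,320,205,7,"t_rail.png")
crop(c,320,180,410,275,6,"t_new.png")
c=camera("scene")
crop(c,185,170,300,255,7,"s_rail.png")
E
```

```text
(no output)
```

View pics/t_rail.png

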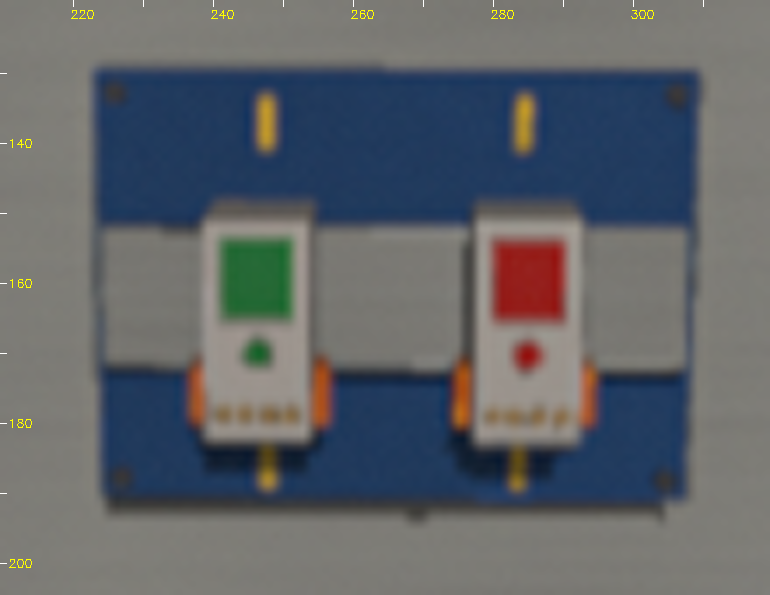

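View pics/t_new.png

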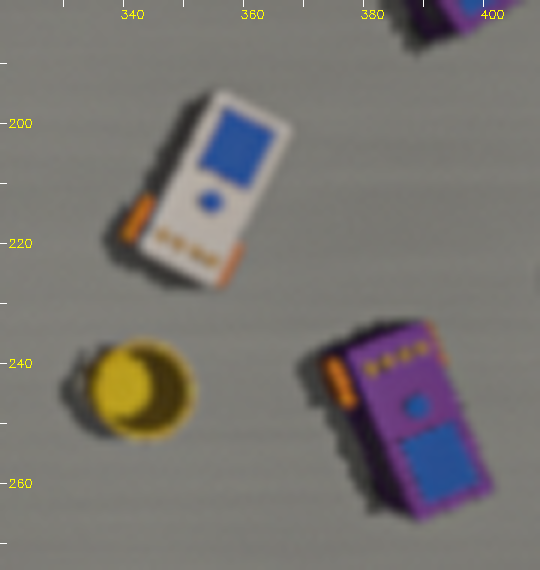

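View pics/s_rail.png

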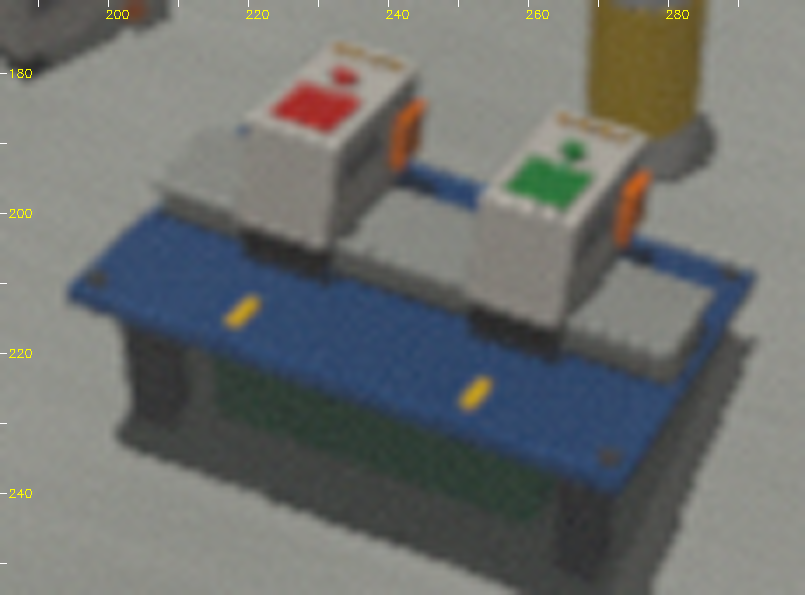

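```bash
cat > fit.py <<'E'
from h import *
import pickle
ct=camera("top"); cs=camera("scene")
pickle.dump((ct,cs),open("cams0.pkl","wb"))
def px(p,u0,v0,s): return (np.array(p,float)+.5)/s-.5+[u0,v0]
T=lambda x,y:px((x,y),210,120,7); S=lambda x,y:px((x,y),185,170,7)
S20=20
def Rr(yaw): return Rn.from_euler('ZY',[yaw,-np.radians(20)]).as_matrix()  # x rises
def mod(yc): return [(42,yc+22,77),(42,yc-22,77),(-50,yc-22,77),(-50,yc+22,77)]
tp=[T(688,228),T(685,372),T(103,228),T(101,369)]; tl=[(30,-125,23),(-30,-125,23),(30,125,23),(-30,125,23)]
sp=[S(158,188),S(663,357),S(715,290)]; sl=[(30,-125,23),(30,125,23),(-30,125,23)]
tm={ -1:[T(474,216),T(578,216),T(582,445),T(472,445)], 1:[T(203,216),T(314,216),T(313,445),T(202,441)]}
sm={ -1:[S(332,148),S(240,120),S(335,42),S(418,73)], 1:[S(570,217),S(477,190),S(563,107),S(650,133)]}
def res(p,full=False):
    x,y,yaw,yr,yg,z=p; R=Rr(yaw); t=np.array([x,y,z])
    out=[]
    W=lambda l:np.array(l)/1000@R.T+t
    out+=[proj(ct,W(tl))-tp, proj(cs,W(sl))-sp]
    for k,yc in((-1,yr),(1,yg)):
        out+=[proj(ct,W(mod(yc)))-tm[k], proj(cs,W(mod(yc)))-sm[k]]
    if full: return out
    r=np.vstack(out).ravel()
    return np.append(r,(z-.085)/.002*1)
s=least_squares(res,[.6,0,0,-55,55,.085],x_scale=[.01,.01,.01,1,1,.01],loss='soft_l1')
print(s.x,s.cost); 
for o in res(s.x,True): print(np.round(o,1).tolist())
# new
P=[px(p,320,180,6) for p in [(219,90),(293,127),(215,290),(138,243)]]
w=[atz(ct,p,.069) for p in P]; print(np.round(w,4))
w=np.array(w)
print("len",np.linalg.norm(w[0]-w[3]),np.linalg.norm(w[1]-w[2]),"wid",np.linalg.norm(w[0]-w[1]),np.linalg.norm(w[2]-w[3]))
l=[(42,22,34),(42,-22,34),(-50,-22,34),(-50,22,34)]
def r2(p):
    R=Rn.from_euler('z',p[2]).as_matrix(); W=np.array(l)/1000@R.T+[p[0],p[1],.035]
    return (proj(ct,W)-P).ravel()
n=least_squares(r2,[.45,-.2,-.4],x_scale=[.01,.01,.1]); print("new",n.x,np.round(n.fun,1))
np.savez("fit.npz",rail=s.x,new=n.x)
for nm,uv,z in [("spray",(252,222),.175),("tin",(343,244),.075),("tray",(168,212),.04),("oil",(170,118),.17),("piston",(360,124),.068)]:
    print(nm,np.round(atz(ct,uv,z),3))
E
python3 fit.py
```

```text
[ 6.01900006e-01 -1.86829237e-02 -1.09962365e-02 -5.52831371e+01
  5.44689166e+01  8.35191061e-02] 6.863653665673207
[[0.1, 0.1], [-0.1, -0.6], [-0.6, -0.1], [0.1, -0.6]]
[[-1.3, -1.1], [1.1, -0.3], [-0.2, 0.1]]
[[0.1, 0.5], [0.9, 0.5], [-0.4, -0.4], [0.0, -0.5]]
[[0.6, -0.1], [0.6, -0.4], [-0.3, -0.7], [0.3, -1.2]]
[[-0.1, 0.4], [-0.4, 0.4], [-0.1, -0.6], [0.5, -0.1]]
[[0.7, 1.1], [0.1, 0.5], [-1.3, -0.1], [-0.6, 0.3]]
[[ 0.4982 -0.293   0.069 ]
 [ 0.4792 -0.33    0.069 ]
 [ 0.3973 -0.2884  0.069 ]
 [ 0.4211 -0.2501  0.069 ]]
len 0.08818851073666882 0.09184955000836961 wid 0.04158496984556028 0.04501940213358755
new [ 0.4524464  -0.29227125 -0.4937678 ] [-0.1 -0.6  0.5  0.  -0.1 -0.2 -0.3  0.7]
spray [0.415 0.02  0.175]
tin [ 0.35  -0.249  0.075]
tray [0.448 0.29  0.04 ]
oil [0.714 0.256 0.17 ]
piston [ 0.718 -0.312  0.068]
```

```bash
cat >> h.py <<'E'
f=np.load("fit.npz") if __import__("os").path.exists("fit.npz") else None
def cur():
    o=get_obs(); return np.array(o["ee_pos"]),Rn.from_euler('xyz',o["eef_rot"]).as_matrix()
def rel(p,R,T0=None):
    p0,R0=T0 or cur()
    rv=Rn.from_matrix(R0.T@R).as_rotvec()/(np.pi/2); s=R0.T@(np.array(p)-p0)/.5
    return np.round(np.r_[rv,s],4).tolist()
FL=np.diag([-1.,1,-1])
def rail():
    x,y,yaw,yr,yg,z=np.load("rail.npy") if __import__("os").path.exists("rail.npy") else f["rail"]
    return np.array([x,y,z]),Rn.from_euler('ZY',[yaw,-np.radians(20)]).as_matrix()
def modpose(xm,ym,zm,th=0):
    """world pose of module frame at rail coords (mm), foot raised th deg"""
    t,R=rail(); return t+R@(np.array([xm,ym,zm])/1000), R@Rn.from_euler('y',np.radians(th)).as_matrix()
def tool(mp,gx,gz,gy=0):
    """tool TCP pose with grasp point at module coords gx,gz (mm)"""
    t,R=mp; return t+R@(np.array([gx,gy,gz-18.8])/1000), R@FL
E
python3 - <<'E'
from h import *
c=camera("wrist"); R,_=cv2.Rodrigues(np.array(c["rvec"])); o=-R.T@np.array(c["tvec"]); p,Rt=cur()
print("cam in tool",Rt.T@(o-p), "axis",Rt.T@R.T[:,2], "x",Rt.T@R.T[:,0])
t,Rr=rail(); print(Rr)
m=modpose(0,-55,43); print(m)
p1,R1=tool(m,-34,7); print("grasp",p1,R1)
pv=p1+Rr[:,2]*.13; print("via",pv,rel(pv,R1))
E
```

```text
cam in tool [ 0.08040044  0.00096926 -0.17877526] axis [-2.77707960e-01  1.23489677e-05  9.60665545e-01] x [4.64391158e-04 9.99999885e-01 1.21391004e-04]
[[ 0.93963581  0.01099601 -0.34199947]
 [-0.01033287  0.99993954  0.00376086]
 [ 0.34202014  0.          0.93969262]]
(array([ 0.58658925, -0.07351788,  0.12392589]), array([[ 0.93963581,  0.01099601, -0.34199947],
       [-0.01033287,  0.99993954,  0.00376086],
       [ 0.34202014,  0.        ,  0.93969262]]))
grasp [ 0.55867722 -0.07321094  0.10120883] [[-0.93963581  0.01099601  0.34199947]
 [ 0.01033287  0.99993954 -0.00376086]
 [-0.34202014  0.         -0.93969262]]
via [ 0.51421729 -0.07272203  0.22336887] [-0.04, -0.2199, -0.2261, -1.0115, -0.8638, -0.0359]
```

```bash
python3 - <<'E'
from h import *
m=modpose(0,-55,43); p1,R1=tool(m,-34,7)
print(rel([.38,.2,.28],R1))
E
```

```text
[-0.04, -0.2199, -0.2261, -0.5641, -0.4523, -0.1492]
```

Call:
servo_tool --moves '[[[-0.04, -0.22, -0.226, -0.564, -0.452, -0.149, 0], [-0.04, -0.22, -0.226, -0.564, -0.452, -0.149, 0], [-0.04, -0.22, -0.226, -0.564, -0.452, -0.149, 0], [-0.04, -0.22, -0.226, -0.564, -0.452, -0.149, 0], [-0.04, -0.22, -0.226, -0.564, -0.452, -0.149, 0], [-0.04, -0.22, -0.226, -0.564, -0.452, -0.149, 0], [-0.04, -0.22, -0.226, -0.564, -0.452, -0.149, 0], [-0.04, -0.22, -0.226, -0.564, -0.452, -0.149, 0], [-0.04, -0.22, -0.226, -0.564, -0.452, -0.149, 0]]]'

```text
time_s: 1.15
ee_pos: [0.3806, 0.1981, 0.2809]
eef_rot: [3.141, 0.351, 3.13]
force: [0.0, 1.1, -0.7]
grip_width: 0.0938
```

```bash
python3 - <<'E'
from h import *
m=modpose(0,-55,43); p1,R1=tool(m,-34,7); t,Rr=rail()
print(get_obs()["qpos"],cur()[0],rel(p1+Rr[:,2]*.12,R1))
E
```

```text
[ 0.50048373 -0.21414311  1.91978629 -0.18634324  1.13344146 -1.00591033] [0.38060621 0.19811195 0.28088037] [0.0003, 0.0012, -0.0001, -0.217, -0.5388, 0.2216]
```

Call:
servo_tool --moves '[[[0, 0, 0, -0.217, -0.539, 0.222, 0], [0, 0, 0, -0.217, -0.539, 0.222, 0], [0, 0, 0, -0.217, -0.539, 0.222, 0], [0, 0, 0, -0.217, -0.539, 0.222, 0], [0, 0, 0, -0.217, -0.539, 0.222, 0], [0, 0, 0, -0.217, -0.539, 0.222, 0], [0, 0, 0, -0.217, -0.539, 0.222, 0], [0, 0, 0, -0.217, -0.539, 0.222, 0], [0, 0, 0, -0.217, -0.539, 0.222, 0], [0, 0, 0, -0.217, -0.539, 0.222, 0]]]'

```text
time_s: 1.98
ee_pos: [0.5175, -0.0736, 0.2133]
eef_rot: [3.141, 0.35, 3.128]
force: [-0.8, 0.2, 0.1]
grip_width: 0.094
```

```bash
cat > ov.py <<'E'
from h import *
import sys
def overlay(cam,name,u0=0,v0=0,u1=512,v1=384,s=1,mods=(),railon=True):
    c=camera(cam); L=[]
    if railon:
        t,R=rail()
        L+=[(l,(0,255,0)) for l in tf(R,t,box(-30,30,-125,125,18,23))]
    for (t,R) in mods: L+=[(l,(255,255,0)) for l in tf(R,t,box(-50,42,-22,22,-20,34)+box(-46,-22,-28.5,28.5,-8,18))]
    crop(c,u0,v0,u1,v1,s,name,L); return c
E
python3 - <<'E'
from ov import *
x=f["rail"]
c=overlay("wrist","w1.png",60,0,460,300,2,[modpose(0,x[3],43),modpose(0,x[4],43)])
crop(c,60,0,460,300,2,"w1c.png")
print(get_obs()["ee_pos"])
E
```

```text
[ 0.5174515  -0.07276877  0.21372934]
```

View pics/w1.png

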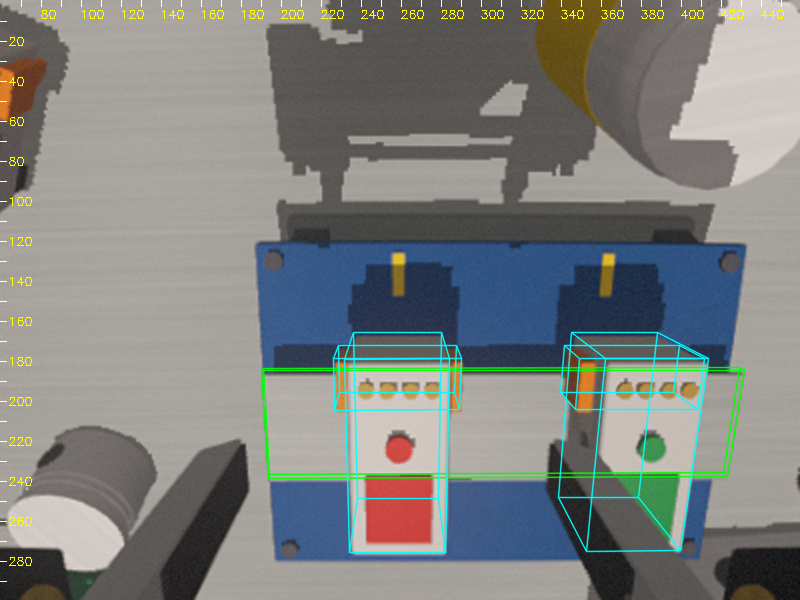

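View pics/w1c.png

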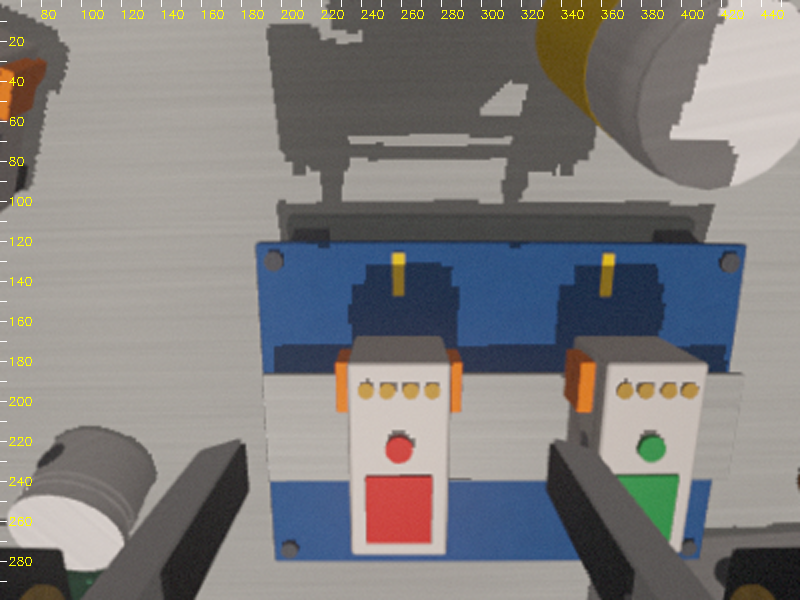

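The wrist view shows the red module's top at crop (349–449, 362) to (352–445, 554). The model sits about 4 crop pixels too low, so the rail is about 1 mm further up the slope than fitted. The lateral centring is good.

```bash
python3 - <<'E'
from h import *
r=f["rail"].copy(); r[0]+=.001; np.save("rail.npy",r)
m=modpose(0,r[3],43); p1,R1=tool(m,-34,7); t,Rr=rail()
print(p1,rel(p1,R1))
E
```

```text
[ 0.55967411 -0.07349406  0.10120883] [0.0003, 0.0009, -0.0005, -0.0021, -0.0006, 0.2404]
```

Call:
servo_tool --moves '[[[0, 0.001, 0, -0.002, -0.001, 0.05, 0], [0, 0.001, 0, -0.002, -0.001, 0.11, 0], [0, 0.001, 0, -0.002, -0.001, 0.16, 0], [0, 0.001, 0, -0.002, -0.001, 0.2, 0], [0, 0.001, 0, -0.002, -0.001, 0.23, 0], [0, 0.001, 0, -0.002, -0.001, 0.24, 0], [0, 0.001, 0, -0.002, -0.001, 0.24, 0]]]' --squeeze 50

```text
time_s: 2.62
ee_pos: [0.5593, -0.0725, 0.101]
eef_rot: [3.14, 0.348, 3.131]
force: [1.3, 0.5, 0.1]
grip_width: 0.0938
```

```bash
python3 - <<'E'
from ov import *
x=f["rail"]
c=overlay("wrist","w2.png",60,0,460,300,2)
crop(c,60,0,460,300,2,"w2c.png")
o=get_obs();print(o["ee_pos"],o["force"])
E
```

```text
[ 0.55952569 -0.07280753  0.10196265] [-0.50079614  0.43811347  0.21705863]
```

View pics/w2c.png

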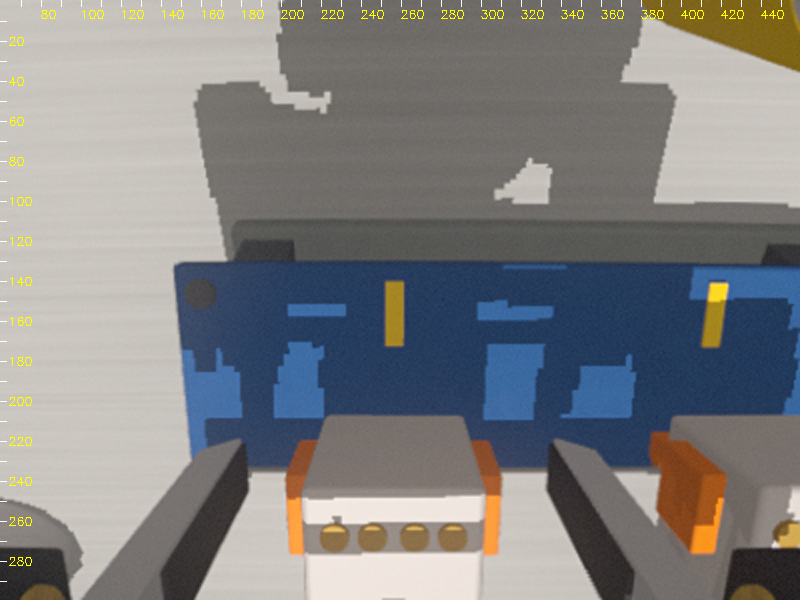

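The fingers straddle the orange buttons, which span crop 288–499 with the finger middle at 397. The module is about 0.8 mm toward −y, so I'll correct for that and close.

Call:
servo_tool --moves '[[[0, 0, 0, 0, -0.0016, 0, 0], [0, 0, 0, 0, -0.0016, 0, 0.3], [0, 0, 0, 0, -0.0016, 0, 0.6], [0, 0, 0, 0, -0.0016, 0, 1], [0, 0, 0, 0, -0.0016, 0, 1], [0, 0, 0, 0, -0.0016, 0, 1], [0, 0, 0, 0, -0.0016, 0, 1], [0, 0, 0, 0, -0.0016, 0, 1]]]' --squeeze 50

```text
time_s: 3.33
ee_pos: [0.5595, -0.0736, 0.102]
eef_rot: [3.141, 0.349, 3.131]
force: [-2.3, 1.0, 2.0]
grip_width: 0.0509
```

```bash
python3 - <<'E'
from ov import *
c=camera("wrist");crop(c,60,0,460,300,2,"w3c.png")
o=get_obs();print(o["ee_pos"],o["force"],o["moment"],o["grip_width"])
E
```

```text
[ 0.55947219 -0.0736243   0.10200052] [-2.61876015  0.21706348  1.97271468] [-0.02931991  0.37134563 -0.01078265] 0.04696942352648955
```

View pics/w3c.png

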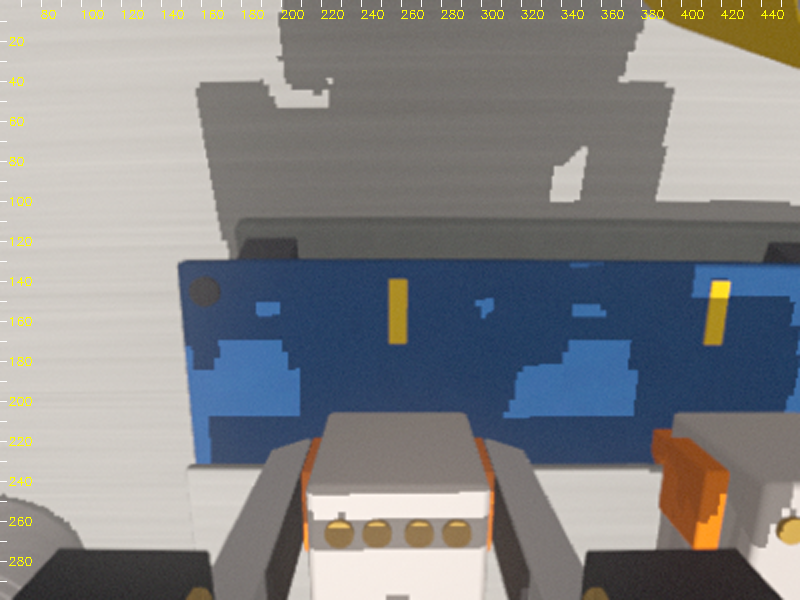

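Both buttons are nearly in (width 47 mm and still closing). I'll let it finish.

Call:
servo_tool --moves '[[[0, 0, 0, 0, 0, 0, 1], [0, 0, 0, 0, 0, 0, 1], [0, 0, 0, 0, 0, 0, 1], [0, 0, 0, 0, 0, 0, 1]]]' --squeeze 55

```text
time_s: 3.72
ee_pos: [0.5594, -0.0736, 0.1021]
eef_rot: [3.141, 0.349, 3.131]
force: [-2.3, 1.6, 2.4]
grip_width: 0.0439
```

```bash
python3 - <<'E'
from ov import *
o=get_obs();print(o["ee_pos"],o["force"],o["moment"],o["grip_width"])
np.savez("grasp1.npz",p=o["ee_pos"],r=o["eef_rot"])
# removal path: pivot at rail (30,23) ; module pose param
T0=cur(); t,Rr=rail()
r=np.load("rail.npy")
piv=t+Rr@np.array([.030,r[3]/1000,.023])
def pose(th,dx,dz):
    Q=Rr@Rn.from_euler('y',np.radians(th)).as_matrix()@Rr.T
    return piv+Q@(T0[0]-piv)+Rr@np.array([dx,0,dz])/1000, Q@T0[1]
for th,dx,dz in [(3,.3,.3),(6,.5,.5),(9,.8,.7),(12,1,.8),(15,1.3,.8),(18,1.6,.8)]+[(18,4,.8),(18,7,.8),(18,10,1),(18,13,1)]:
    print(th,rel(*pose(th,dx,dz),T0))
E
```

```text
[ 0.55944162 -0.07359342  0.10205005] [-2.29248501  1.56335386  2.42907808] [0.05379206 0.39446911 0.05744669] 0.04388280774557719
3 [-0.0, 0.0333, 0.0, -0.0017, 0.0, -0.0073]
6 [-0.0, 0.0667, 0.0001, -0.0036, 0.0, -0.0143]
9 [-0.0, 0.1, 0.0001, -0.006, 0.0, -0.0212]
12 [-0.0, 0.1333, 0.0001, -0.0086, 0.0, -0.0278]
15 [-0.0, 0.1667, 0.0002, -0.0116, 0.0, -0.0341]
18 [-0.0001, 0.2, 0.0002, -0.0151, 0.0, -0.0402]
18 [-0.0001, 0.2, 0.0002, -0.0199, 0.0, -0.0402]
18 [-0.0001, 0.2, 0.0002, -0.0259, 0.0, -0.0402]
18 [-0.0001, 0.2, 0.0002, -0.0319, 0.0, -0.0406]
18 [-0.0001, 0.2, 0.0002, -0.0379, 0.0, -0.0406]
```

The width is 43.9 mm, so both buttons are at their stops. Now I'll raise the foot round the lip.

Call:
servo_tool --moves '[[[0, 0.033, 0, -0.0017, 0, -0.0073, 1], [0, 0.067, 0, -0.0036, 0, -0.0143, 1], [0, 0.1, 0, -0.006, 0, -0.0212, 1], [0, 0.133, 0, -0.0086, 0, -0.0278, 1], [0, 0.167, 0, -0.0116, 0, -0.0341, 1], [0, 0.2, 0, -0.0151, 0, -0.0402, 1], [0, 0.2, 0, -0.0151, 0, -0.0402, 1]]]'

```text
time_s: 4.3
ee_pos: [0.5605, -0.0736, 0.1236]
eef_rot: [3.141, 0.033, 3.131]
force: [-0.2, 0.1, -3.0]
grip_width: 0.0437
```

```bash
python3 - <<'E'
from ov import *
o=get_obs();print(o["ee_pos"],o["eef_rot"],o["force"],o["moment"],o["grip_width"])
c=camera("wrist");crop(c,60,0,460,300,2,"w4c.png")
c=camera("scene");crop(c,185,150,300,250,7,"s4.png")
t,Rr=rail()
g=np.load("grasp1.npz"); p0=g["p"]; R0=Rn.from_euler('xyz',g["r"]).as_matrix()
r=np.load("rail.npy")
piv=t+Rr@np.array([.030,r[3]/1000,.023])
T0=(p0,R0)
def pose(th,dx,dz):
    Q=Rr@Rn.from_euler('y',np.radians(th)).as_matrix()@Rr.T
    return piv+Q@(T0[0]-piv)+Rr@np.array([dx,0,dz])/1000, Q@T0[1]
for th,dx,dz in [(18,1.6,.8),(18,4,.8),(18,7,.8),(18,10,1),(18,13,1),(18,14,10),(18,14,30),(18,14,60)]:
    print(th,rel(*pose(th,dx,dz)))
E
```

```text
[ 0.56048364 -0.07364952  0.1235666 ] [3.1409615  0.032956   3.13136456] [-0.24170983  0.11014342 -2.98684537] [ 0.03523992  0.05690379 -0.04578947] 0.04370841377926412
18 [0.0001, 0.0003, 0.0003, -0.0002, -0.0001, -0.0017]
18 [0.0001, 0.0003, 0.0003, -0.0047, -0.0001, -0.0032]
18 [0.0001, 0.0003, 0.0003, -0.0104, -0.0001, -0.0051]
18 [0.0001, 0.0003, 0.0003, -0.016, -0.0002, -0.0073]
18 [0.0001, 0.0003, 0.0003, -0.0217, -0.0002, -0.0092]
18 [0.0001, 0.0003, 0.0003, -0.0181, -0.0001, -0.0269]
18 [0.0001, 0.0003, 0.0003, -0.0057, -0.0001, -0.0649]
18 [0.0001, 0.0003, 0.0003, 0.0128, -0.0, -0.122]
```

View pics/s4.png

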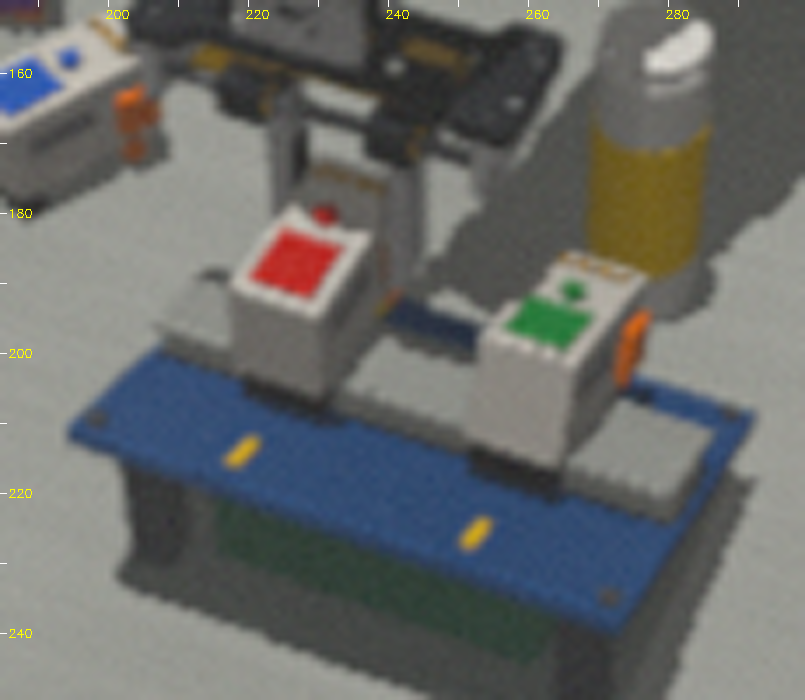

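View pics/w4c.png

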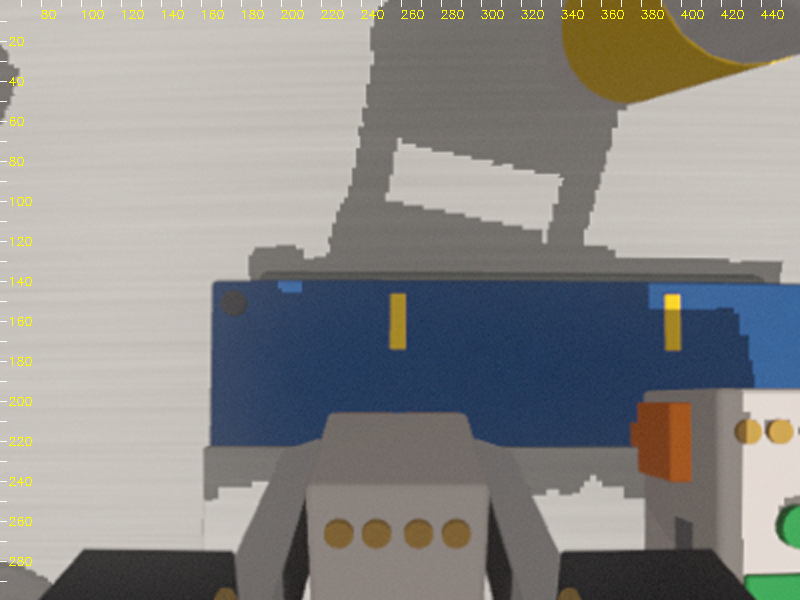

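The foot is free and raised, and the module hangs in the grip (force −3 N). Next I'll slide it up the slope and lift it off.

Call:
servo_tool --moves '[[[0, 0, 0, -0.0047, 0, -0.0035, 1], [0, 0, 0, -0.0104, 0, -0.0055, 1], [0, 0, 0, -0.016, 0, -0.0075, 1], [0, 0, 0, -0.0217, 0, -0.0095, 1], [0, 0, 0, -0.0225, 0, -0.0095, 1], [0, 0, 0, -0.019, 0, -0.02, 1], [0, 0, 0, -0.01, 0, -0.05, 1], [0, 0, 0, 0.005, 0, -0.1, 1], [0, 0, 0, 0.02, 0, -0.16, 1], [0, 0, 0, 0.03, 0, -0.24, 1], [0, 0, 0, 0.03, 0, -0.3, 1], [0, 0, 0, 0.03, 0, -0.3, 1]]]'

```text
time_s: 5.4
ee_pos: [0.5404, -0.0738, 0.2792]
eef_rot: [-3.141, 0.045, 3.131]
force: [0.5, -0.7, -1.7]
grip_width: 0.0436
```

```bash
python3 - <<'E'
from ov import *
o=get_obs();print(o["ee_pos"],o["eef_rot"],o["force"],o["moment"],o["grip_width"])
c=camera("wrist");crop(c,0,0,512,384,1,"w5c.png")
c=camera("scene");crop(c,120,60,340,260,4,"s5.png")
ct=camera("top")
crop(ct,120,160,220,260,6,"t5.png")
E
```

```text
[ 0.54038948 -0.07378048  0.27920485] [-3.14060596  0.04539498  3.13137079] [ 0.51309133 -0.74164294 -1.74335143] [-0.04142853  0.05386158  0.03170426] 0.0436294980674699
```

View pics/s5.png

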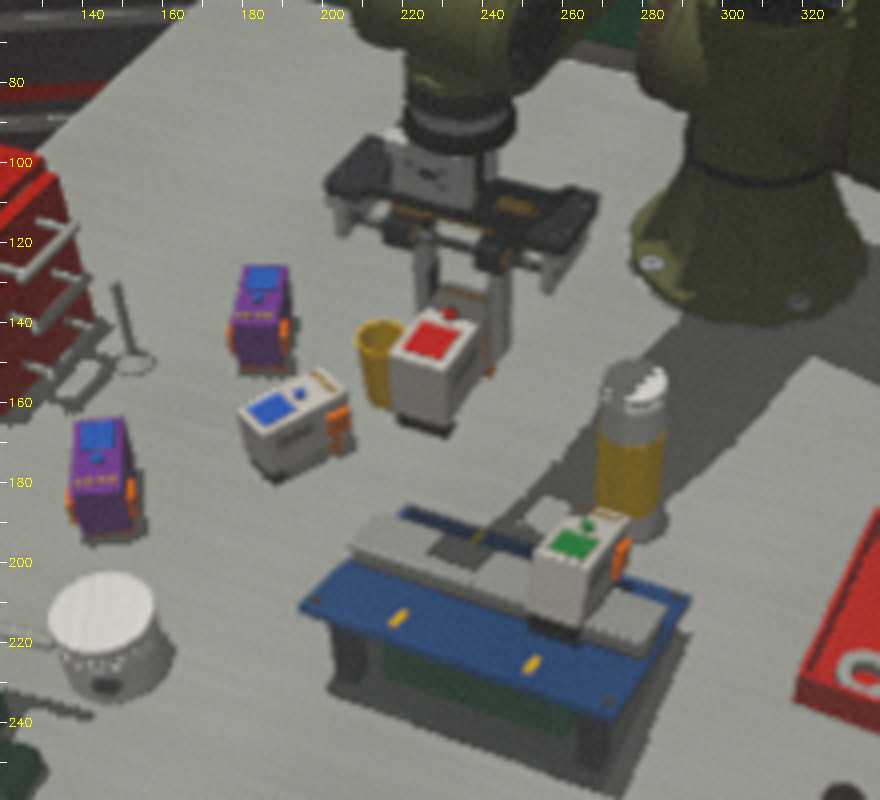

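View pics/t5.png

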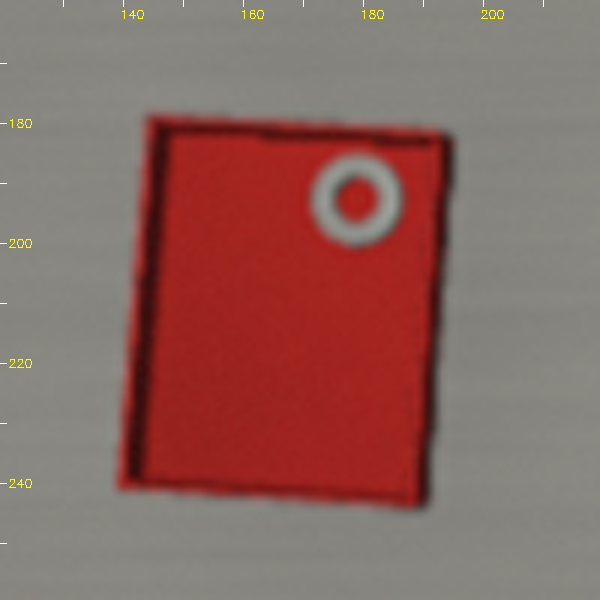

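The module is clear of the rail. The tray rim corners are at px (144.5,179.5), (195,182.5), (190.5,244) and (140,241), with the bearing at (179,193).

```bash
python3 - <<'E'
from ov import *
import pickle
ct,_=pickle.load(open("cams0.pkl","rb"))
w=np.array([atz(ct,q,.04) for q in [(144.5,179.5),(195,182.5),(190.5,244),(140,241)]])
print(w, w.mean(0)); print("bear",atz(ct,(179,193),.021))
d=[np.linalg.norm(w[i]-w[(i+1)%4]) for i in range(4)];print(d)
tc=w.mean(0);ax=(w[0]+w[1]-w[2]-w[3]);yaw=np.arctan2(ax[1],ax[0]);print("yaw",yaw)
Rz=Rn.from_euler('z',yaw).as_matrix()
mp=tc+Rz@np.array([-.038,.008,0]); mp[2]=.005+.035
# grasp point in module: (-34, z~8) 
p,R=tool((mp,Rz),-34,7)
print("place",p)
np.savez("tray.npz",p=p,R=R,tc=tc,yaw=yaw)
o=get_obs()
print(rel(p+[0,0,.16],R)); 
E
```

```text
[[0.55203262 0.36818597 0.04      ]
 [0.54134288 0.20520366 0.04      ]
 [0.34845033 0.21711911 0.04      ]
 [0.35720738 0.37800351 0.04      ]] [0.4497583  0.29212806 0.04      ]
bear [0.5099036  0.26027386 0.021     ]
[np.float64(0.16333249144844997), np.float64(0.19326022083925617), np.float64(0.1611225497779614), np.float64(0.19507244563195714)]
yaw -0.05599506168522544
place [0.37831887 0.30414506 0.0282    ]
[0.0013, 0.0219, 0.0291, 0.3344, 0.7515, 0.1556]
```

```bash
python3 - <<'E'
from ov import *
d=np.load("tray.npz");p,R=d["p"],d["R"]
print(rel([.45,.13,.279],R)); print(rel(p+[0,0,.10],R),rel(p+[0,0,.0],R))
E
```

```text
[0.0013, 0.0219, 0.0291, 0.1813, 0.405, -0.0212]
[0.0013, 0.0219, 0.0291, 0.3386, 0.7514, 0.2755] [0.0013, 0.0219, 0.0291, 0.3454, 0.7512, 0.4754]
```

Call:
servo_tool --moves '[[[0.001, 0.022, 0.029, 0.06, 0.06, -0.015, 1], [0.001, 0.022, 0.029, 0.09, 0.13, -0.02, 1], [0.001, 0.022, 0.029, 0.12, 0.21, -0.02, 1], [0.001, 0.022, 0.029, 0.15, 0.29, -0.02, 1], [0.001, 0.022, 0.029, 0.18, 0.37, -0.02, 1], [0.001, 0.022, 0.029, 0.21, 0.45, -0.02, 1], [0.001, 0.022, 0.029, 0.25, 0.53, 0.0, 1], [0.001, 0.022, 0.029, 0.3, 0.61, 0.05, 1], [0.001, 0.022, 0.029, 0.339, 0.69, 0.12, 1], [0.001, 0.022, 0.029, 0.339, 0.751, 0.18, 1], [0.001, 0.022, 0.029, 0.339, 0.751, 0.25, 1], [0.001, 0.022, 0.029, 0.339, 0.751, 0.275, 1]]]'

```text
time_s: 6.55
ee_pos: [0.376, 0.3052, 0.1249]
eef_rot: [-3.141, -0.003, 3.088]
force: [1.3, -1.0, -2.5]
grip_width: 0.0438
```

```bash
python3 - <<'E'
from ov import *
d=np.load("tray.npz");p,R=d["p"],d["R"]
o=get_obs();print(o["ee_pos"],o["eef_rot"],o["force"],o["moment"],o["grip_width"],rel(p+[0,0,.002],R))
crop(camera("scene"),280,100,440,260,4,"s6.png")
E
```

```text
[0.3760162  0.30522612 0.12492851] [-3.14052964e+00 -2.54425789e-03  3.08807252e+00] [ 1.27604833 -0.97646965 -2.52174803] [0.00288999 0.09095508 0.02925584] 0.04378749613305347 [-0.0007, -0.0016, 0.0016, -0.0052, -0.0017, 0.1894]
```

View pics/s6.png

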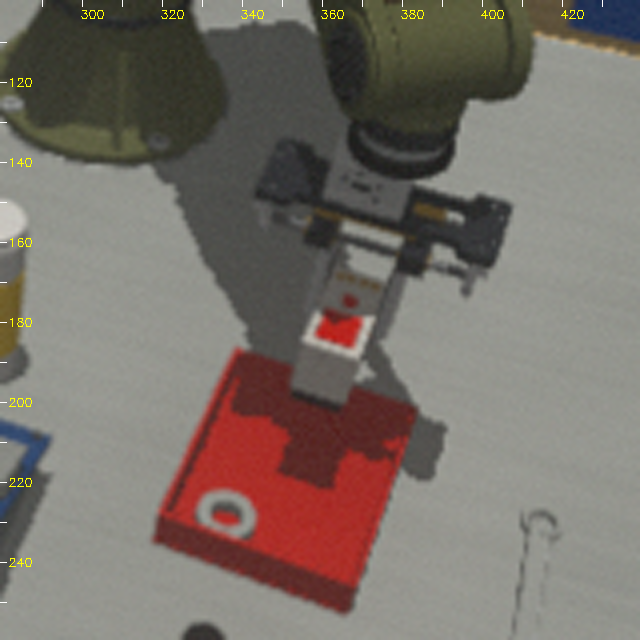

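Call:
servo_tool --moves '[[[0, 0, 0, -0.008, -0.002, 0.06, 1], [0, 0, 0, -0.008, -0.002, 0.12, 1], [0, 0, 0, -0.008, -0.002, 0.16, 1], [0, 0, 0, -0.008, -0.002, 0.178, 1], [0, 0, 0, -0.008, -0.002, 0.186, 1], [0, 0, 0, -0.008, -0.002, 0.188, 1]]]'

```text
time_s: 7.1
ee_pos: [0.3771, 0.3017, 0.0268]
eef_rot: [-3.135, -0.01, 3.088]
force: [-9.2, -6.6, 22.4]
grip_width: 0.0435
```

```bash
python3 - <<'E'
from ov import *
o=get_obs();print(o["ee_pos"],o["eef_rot"],o["force"],o["moment"],o["grip_width"])
crop(camera("scene"),280,120,440,260,4,"s7.png")
E
```

```text
[0.37712367 0.30172356 0.02676047] [-3.13465496 -0.01010942  3.08761166] [-9.22214719 -6.60737511 22.37764312] [-1.31540748  1.84624647  0.02726791] 0.04346232684521672
```

View pics/s7.png

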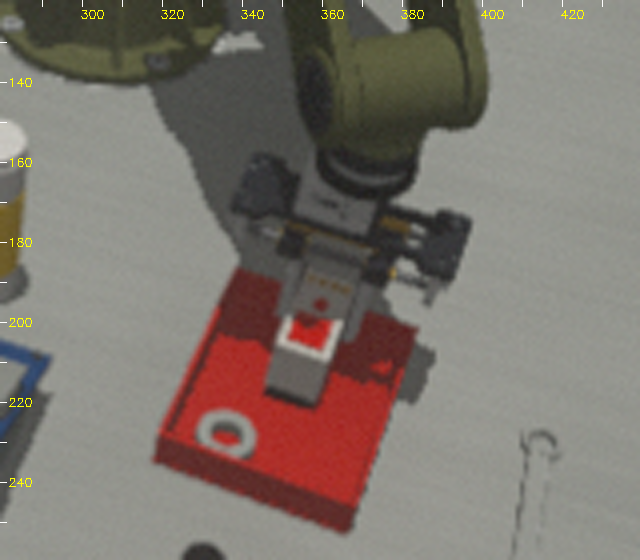

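It's on the floor with 22 N of contact force. I'll ease up and release with a partial opening.

Call:
servo_tool --moves '[[[0, 0, 0, 0, 0, -0.004, 1], [0, 0, 0, 0, 0, -0.004, 0.6], [0, 0, 0, 0, 0, -0.004, 0.3], [0, 0, 0, 0, 0, -0.004, 0.3], [0, 0, 0, 0, 0, -0.004, 0.3], [0, 0, 0, 0, 0, -0.004, 0.3]]]'

```text
time_s: 7.65
ee_pos: [0.3774, 0.3019, 0.029]
eef_rot: [-3.135, -0.009, 3.088]
force: [-0.4, 0.2, -0.3]
grip_width: 0.0646
```

```bash
python3 - <<'E'
from ov import *
o=get_obs();print(o["ee_pos"],o["force"],o["grip_width"])
E
```

```text
[0.37738707 0.30187081 0.02898971] [-0.36966409  0.24234459 -0.27883565] 0.06463949282985693
```

```bash
python3 - <<'E'
from ov import *
n=f["new"]; Rz=Rn.from_euler('z',n[2]).as_matrix()
m=(np.array([n[0],n[1],.035]),Rz); p,R=tool(m,6,8)
print("grasp",p)
print(rel([.377,.302,.27],R),rel([.42,.02,.28],R))
E
```

```text
grasp [ 0.45772972 -0.29511493  0.0242    ]
[-0.0054, -0.005, 0.28, 0.0054, -0.0029, -0.482] [-0.0054, -0.005, 0.28, -0.1108, -0.5616, -0.4995]
```

Call:
servo_tool --moves '[[[0, 0, 0, 0, 0, -0.06, 0.3], [0, 0, 0, 0, 0, -0.14, 0.3], [0, 0, 0, 0, 0, -0.22, 0.3], [-0.005, -0.005, 0.05, 0, 0, -0.3, 0.3], [-0.005, -0.005, 0.1, 0, -0.03, -0.38, 0.3], [-0.005, -0.005, 0.16, -0.02, -0.1, -0.45, 0.3], [-0.005, -0.005, 0.22, -0.03, -0.18, -0.48, 0.3], [-0.005, -0.005, 0.28, -0.05, -0.26, -0.49, 0.2], [-0.005, -0.005, 0.28, -0.07, -0.34, -0.5, 0], [-0.005, -0.005, 0.28, -0.09, -0.42, -0.5, 0], [-0.005, -0.005, 0.28, -0.1, -0.5, -0.5, 0], [-0.005, -0.005, 0.28, -0.11, -0.56, -0.5, 0]]]'

```text
time_s: 8.65
ee_pos: [0.4195, 0.0186, 0.2806]
eef_rot: [-3.141, 0.001, 2.648]
force: [1.0, 1.5, -0.3]
grip_width: 0.0932
```

```bash
python3 - <<'E'
from ov import *
n=f["new"]; Rz=Rn.from_euler('z',n[2]).as_matrix()
m=(np.array([n[0],n[1],.035]),Rz); p,R=tool(m,6,8)
print(get_obs()["ee_pos"],get_obs()["qpos"],rel(p+[0,0,.2],R),rel(p+[0,0,.12],R))
crop(camera("scene"),280,120,440,260,4,"s8.png")
E
```

```text
[0.41945349 0.01861243 0.28063024] [-4.25257676e-02 -5.04735782e-02  1.73994450e+00 -6.40812753e-04
  1.45147614e+00 -1.11942611e+00] [-0.0002, 0.0005, -0.0, -0.3647, -0.5162, 0.1133] [-0.0002, 0.0005, -0.0, -0.3646, -0.5161, 0.2733]
```

View pics/s8.png

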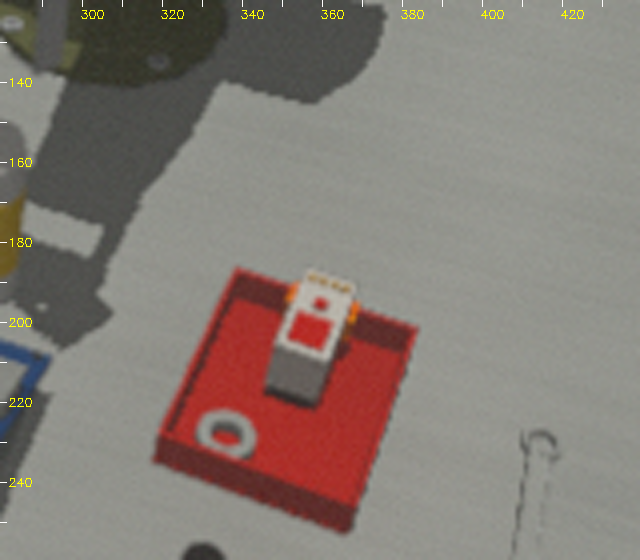

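The faulty module lies flat in the tray. Next I'll go above the blue module.

Call:
servo_tool --moves '[[[0, 0, 0, -0.05, -0.07, 0, 0], [0, 0, 0, -0.1, -0.14, 0, 0], [0, 0, 0, -0.15, -0.21, 0.02, 0], [0, 0, 0, -0.2, -0.28, 0.05, 0], [0, 0, 0, -0.25, -0.35, 0.1, 0], [0, 0, 0, -0.3, -0.42, 0.15, 0], [0, 0, 0, -0.35, -0.49, 0.2, 0], [0, 0, 0, -0.365, -0.516, 0.25, 0], [0, 0, 0, -0.365, -0.516, 0.273, 0], [0, 0, 0, -0.365, -0.516, 0.273, 0]]]'

```text
time_s: 9.53
ee_pos: [0.4553, -0.302, 0.139]
eef_rot: [-3.141, -0.006, 2.641]
force: [-0.5, 0.9, -0.9]
grip_width: 0.0941
```

```bash
python3 - <<'E'
from ov import *
n=f["new"]; Rz=Rn.from_euler('z',n[2]).as_matrix()
m=(np.array([n[0],n[1],.035]),Rz)
c=overlay("wrist","w9.png",60,0,460,300,2,[m],False)
crop(c,60,0,460,300,2,"w9c.png")
print(get_obs()["ee_pos"])
import pickle; pickle.dump(c,open("cw9.pkl","wb"))
E
```

```text
[ 0.45612616 -0.30076195  0.14194499]
```

View pics/w9.png

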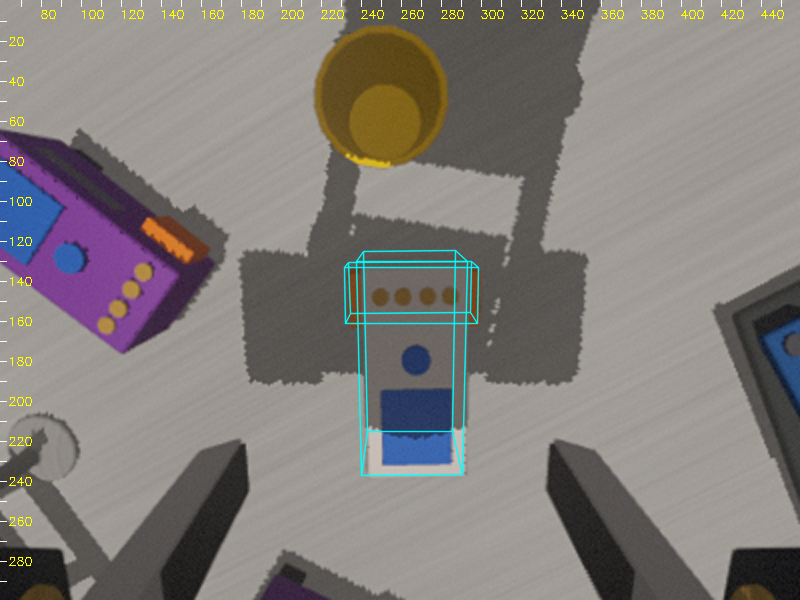

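View pics/w9c.png

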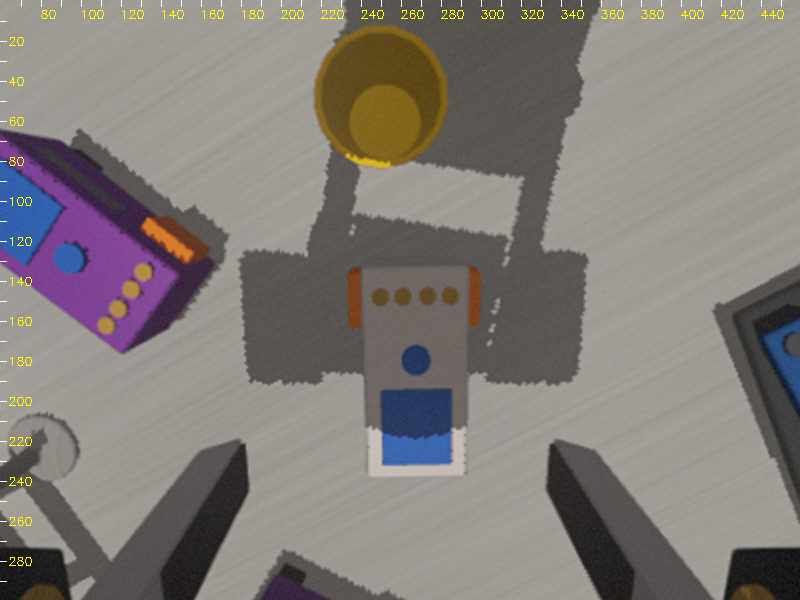

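The blue module's top corners are at crop (361,267), (468,267), (466,477) and (368,477).

```bash
python3 - <<'E'
from ov import *
import pickle
c=pickle.load(open("cw9.pkl","rb"))
px=lambda p:(np.array(p,float)+.5)/2-.5+[60,0]
P=np.array([px(q) for q in [(466.5,477),(368,477),(361,267),(468,267)]])
l=[(42,22,34),(42,-22,34),(-50,-22,34),(-50,22,34)]
def r2(p):
    R=Rn.from_euler('z',p[2]).as_matrix(); W=np.array(l)/1000@R.T+[p[0],p[1],.035]
    return (proj(c,W)-P).ravel()
n=least_squares(r2,f["new"],x_scale=[.01,.01,.1]); print("new",f["new"],n.x,np.round(n.fun,2))
q=n.x.copy(); np.save("new.npy",q)
m=(np.array([q[0],q[1],.035]),Rn.from_euler('z',q[2]).as_matrix()); p,R=tool(m,6,8)
print(p,cur()[0],rel(p,R))
E
```

```text
new [ 0.4524464  -0.29227125 -0.4937678 ] [ 0.45498121 -0.29161734 -0.48253715] [ 0.35  0.41 -0.75  1.21 -0.79 -0.17  1.14 -1.1 ]
[ 0.46029613 -0.29440151  0.0242    ] [ 0.45612616 -0.30076195  0.14194499] [-0.0006, -0.0024, -0.0108, -0.0021, 0.0154, 0.2355]
```

Call:
servo_tool --moves '[[[-0.0006, -0.002, -0.011, -0.002, 0.0154, 0.03, 0], [-0.0006, -0.002, -0.011, -0.002, 0.0154, 0.09, 0], [-0.0006, -0.002, -0.011, -0.002, 0.0154, 0.15, 0], [-0.0006, -0.002, -0.011, -0.002, 0.0154, 0.2, 0], [-0.0006, -0.002, -0.011, -0.002, 0.0154, 0.228, 0], [-0.0006, -0.002, -0.011, -0.002, 0.0154, 0.235, 0], [-0.0006, -0.002, -0.011, -0.002, 0.0154, 0.235, 0]]]' --squeeze 40

```text
time_s: 10.17
ee_pos: [0.4608, -0.2938, 0.0252]
eef_rot: [3.142, -0.0, 2.66]
force: [-0.2, -0.4, 0.5]
grip_width: 0.0941
```

```bash
python3 - <<'E'
from ov import *
q=np.load("new.npy")
m=(np.array([q[0],q[1],.035]),Rn.from_euler('z',q[2]).as_matrix()); p,R=tool(m,6,8)
print(p,cur()[0],rel(p,R))
c=overlay("wrist","w10.png",60,0,460,384,2,[m],False)
E
```

```text
[ 0.46029613 -0.29440151  0.0242    ] [ 0.46075949 -0.29379639  0.02524152] [0.0, -0.0002, 0.0007, 0.0003, -0.0015, 0.0021]
```

View pics/w10.png

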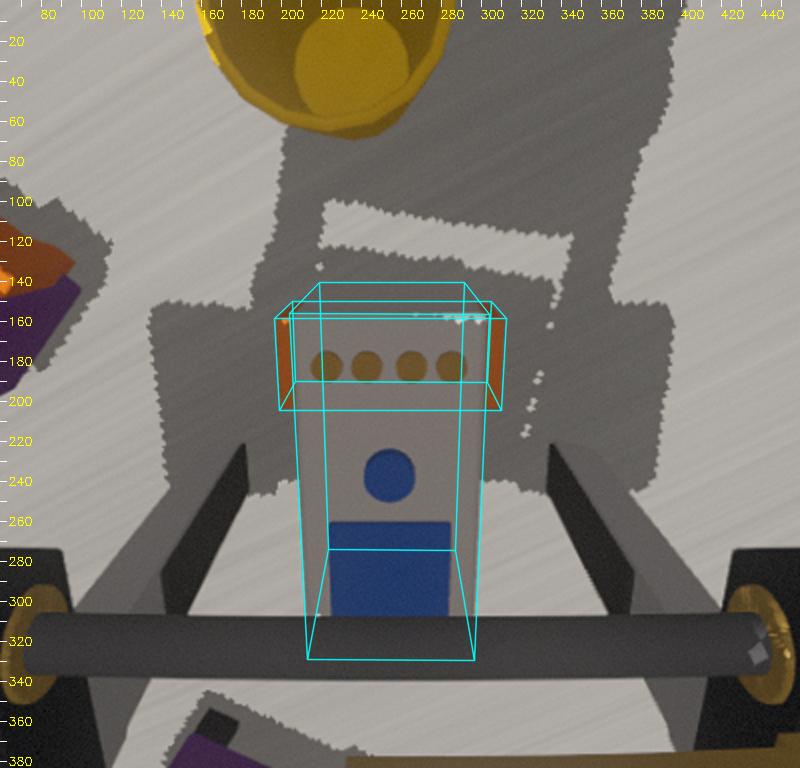

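The fit overlays well. The tool needs about 1.2 mm toward −y, then I'll close.

Call:
servo_tool --moves '[[[0, 0, 0, 0, -0.0025, 0.001, 0.2], [0, 0, 0, 0, -0.0025, 0.001, 0.5], [0, 0, 0, 0, -0.0025, 0.001, 1], [0, 0, 0, 0, -0.0025, 0.001, 1], [0, 0, 0, 0, -0.0025, 0.001, 1], [0, 0, 0, 0, -0.0025, 0.001, 1], [0, 0, 0, 0, -0.0025, 0.001, 1], [0, 0, 0, 0, -0.0025, 0.001, 1], [0, 0, 0, 0, -0.0025, 0.001, 1], [0, 0, 0, 0, -0.0025, 0.001, 1]]]' --squeeze 55

```text
time_s: 11.05
ee_pos: [0.4605, -0.2954, 0.0255]
eef_rot: [-3.141, 0.001, 2.66]
force: [-0.3, -0.9, 0.3]
grip_width: 0.0436
```

```bash
python3 - <<'E'
from ov import *
o=get_obs();print(o["ee_pos"],o["eef_rot"],o["force"],o["grip_width"])
np.savez("grasp2.npz",p=o["ee_pos"],r=o["eef_rot"])
q=np.load("new.npy")
m=(np.array([q[0],q[1],.035]),Rn.from_euler('z',q[2]).as_matrix()); p,R=tool(m,6,8)
c=overlay("wrist","w11.png",60,0,460,384,2,[m],False)
t0,R0=cur()
print("TCP in module",(m[1].T@(t0-m[0]))*1000, "rot diff", Rn.from_matrix(m[1].T@R0@FL).as_rotvec())
E
```

```text
[ 0.46049289 -0.29536256  0.02553378] [-3.14134503e+00  1.02577208e-03  2.66000965e+00] [-0.32049027 -0.92394628  0.28357568] 0.043594501845279965
TCP in module [ 6.61557829 -0.75626135 -9.46544544] rot diff [-0.00026136 -0.00103702  0.00097026]
```

View pics/w11.png

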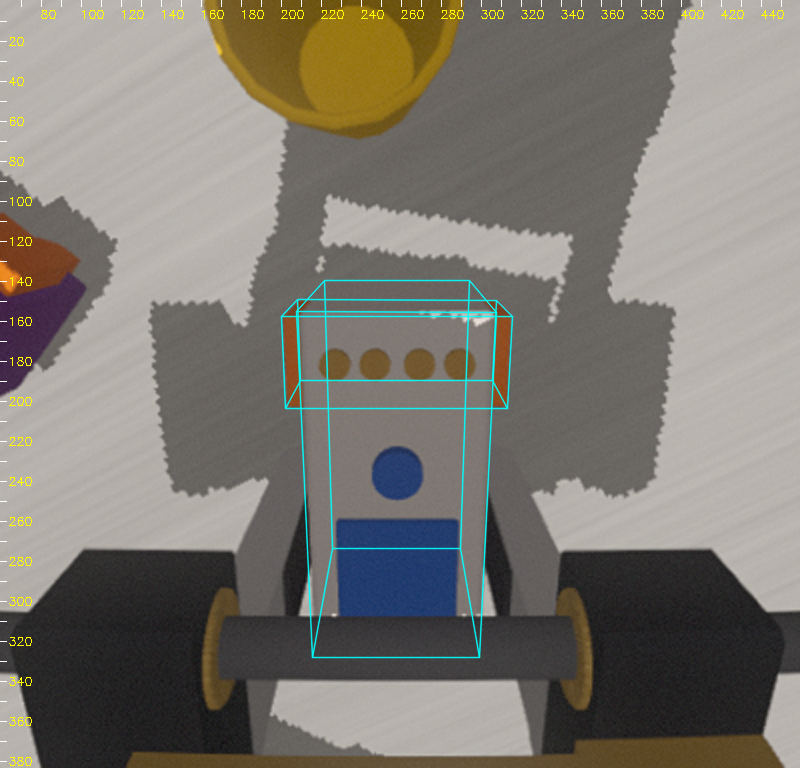

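```bash
cat > hook.py <<'E'
from ov import *
r=np.load("rail.npy"); r[5]=.085; np.save("rail.npy",r)
g=np.load("grasp1.npz"); t,Rr=rail()
yr=(Rr.T@(g["p"]-t))[1]*1000
TM=np.array([6.6,0,-9.5])/1000
def hook(th,cx,cz,up=0,dy=0):
    """module placed so that C2 (rail 30,18) is at module (cx,cz)"""
    Rm=Rr@Rn.from_euler('y',np.radians(th)).as_matrix()
    C2=t+Rr@np.array([30,yr+dy,18+up])/1000
    m=C2-Rm@np.array([cx,0,cz])/1000
    return m,Rm
def tl(mp): return mp[0]+mp[1]@TM, mp[1]@FL
E
python3 - <<'E'
from hook import *
print("yrail",yr, (Rr.T@(g["p"]-t))*1000, "yaw",g["r"])
p,R=tl(hook(18,12,-27,80)); print(p, Rn.from_matrix(R).as_euler('xyz'))
p0,R0=cur()
print(rel(p0+[0,0,.24],R0), rel(p+[0,0,.05],R),rel(p,R))
E
```

```text
yrail -55.38504316881458 [-34.43621218 -55.38504317  30.67804553] yaw [3.1407531  0.34894665 3.13091324]
[ 0.59095703 -0.07393998  0.20465136] [3.14159265 0.03490659 3.13059642]
[0.0, 0.0, 0.0, -0.0005, -0.0001, -0.48] [-0.0055, -0.0212, -0.2995, -0.0266, 0.5132, -0.4583] [-0.0055, -0.0212, -0.2995, -0.0265, 0.5132, -0.3583]
```

Call:
servo_tool --moves '[[[0, 0, 0, 0, 0, -0.03, 1], [0, 0, 0, 0, 0, -0.1, 1], [0, 0, 0, 0, 0, -0.18, 1], [0, 0, 0, 0, 0, -0.26, 1], [0, 0, -0.05, 0, 0.02, -0.34, 1], [-0.002, -0.01, -0.11, -0.005, 0.08, -0.41, 1], [-0.003, -0.015, -0.17, -0.01, 0.16, -0.455, 1], [-0.0055, -0.021, -0.23, -0.015, 0.24, -0.458, 1], [-0.0055, -0.021, -0.2995, -0.02, 0.32, -0.458, 1], [-0.0055, -0.021, -0.2995, -0.0266, 0.4, -0.458, 1], [-0.0055, -0.021, -0.2995, -0.0266, 0.47, -0.458, 1], [-0.0055, -0.021, -0.2995, -0.0266, 0.513, -0.458, 1]]]'

```text
time_s: 12.1
ee_pos: [0.5918, -0.0704, 0.2537]
eef_rot: [3.141, 0.033, 3.133]
force: [-0.0, -0.9, -4.3]
grip_width: 0.044
```

```bash
python3 - <<'E'
from hook import *
o=get_obs();print(o["ee_pos"],o["eef_rot"],o["force"],o["grip_width"])
p,R=tl(hook(18,12,-27,40)); print(rel(p,R))
c=overlay("wrist","w12.png",60,0,460,384,2,[(cur()[0]-cur()[1]@FL@TM,cur()[1]@FL)])
crop(camera("scene"),120,60,340,260,4,"s12.png")
E
```

```text
[ 0.59184458 -0.07043516  0.2536653 ] [3.14069009 0.03341508 3.13277328] [-0.03046213 -0.92632327 -4.28932519] 0.043971525191391046
[0.0006, -0.001, 0.0014, -0.0198, -0.0072, 0.174]
```

View pics/w12.png

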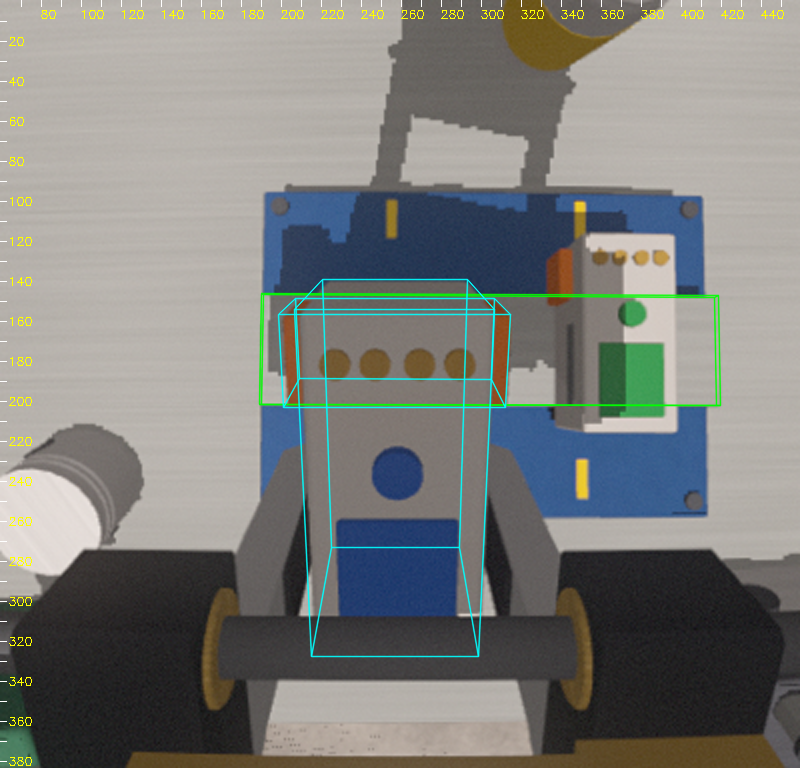

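View pics/s12.png

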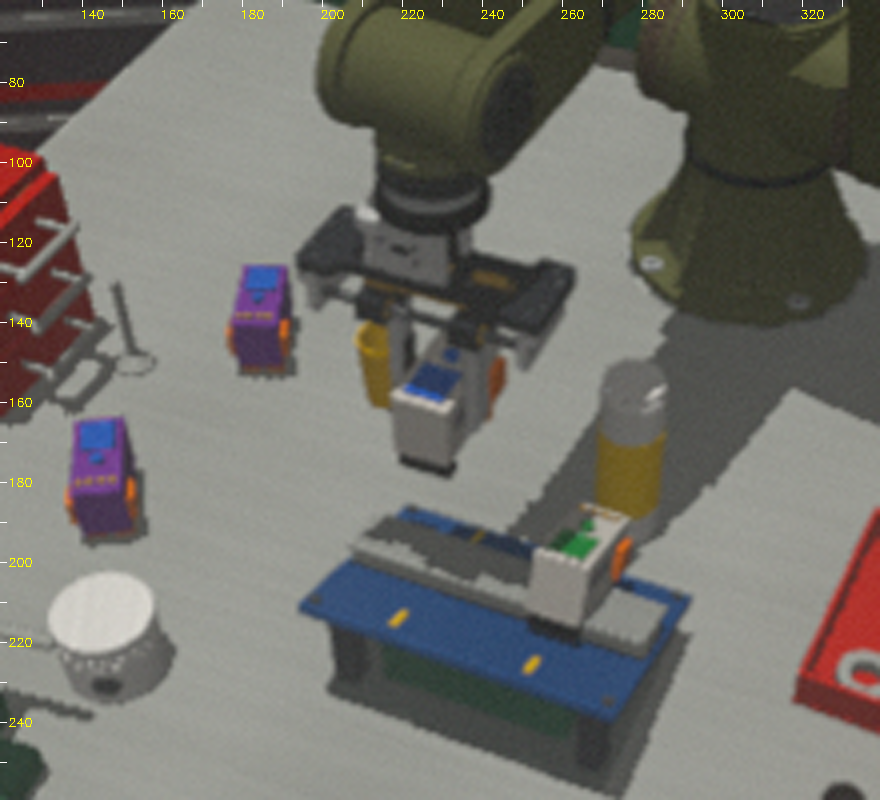

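The rail overlay now matches the picture, with strip edges at crop y ≈ 295 and 405. The module is held square. I'll descend to the hook entry.

```bash
python3 - <<'E'
from hook import *
for a in [(18,12,-27,40),(18,12,-27,15),(18,12,-27,6),(18,12,-27,2)]:
    print(a,rel(*tl(hook(*a))))
E
```

```text
(18, 12, -27, 40) [0.0006, -0.0012, 0.0024, -0.0202, -0.0067, 0.1734]
(18, 12, -27, 15) [0.0006, -0.0012, 0.0024, -0.0358, -0.0068, 0.221]
(18, 12, -27, 6) [0.0006, -0.0012, 0.0024, -0.0413, -0.0068, 0.2381]
(18, 12, -27, 2) [0.0006, -0.0012, 0.0024, -0.0438, -0.0068, 0.2457]
```

Call:
servo_tool --moves '[[[0, -0.001, 0.002, -0.02, -0.0067, 0.04, 1], [0, -0.001, 0.002, -0.022, -0.0067, 0.1, 1], [0, -0.001, 0.002, -0.026, -0.0067, 0.15, 1], [0, -0.001, 0.002, -0.03, -0.0068, 0.19, 1], [0, -0.001, 0.002, -0.034, -0.0068, 0.212, 1], [0, -0.001, 0.002, -0.036, -0.0068, 0.221, 1], [0, -0.001, 0.002, -0.036, -0.0068, 0.221, 1]]]' --squeeze 60

```text
time_s: 12.78
ee_pos: [0.6131, -0.0745, 0.1429]
eef_rot: [3.14, 0.033, 3.131]
force: [-0.3, -0.4, -3.7]
grip_width: 0.0437
```

```bash
python3 - <<'E'
from hook import *
o=get_obs();print(o["ee_pos"],o["eef_rot"],o["force"],o["grip_width"])
for a in [(18,12,-27,15),(18,12,-27,6),(18,12,-27,0),(18,15,-27,0),(18,18,-27,0),(18,21,-26.9),(18,24,-26.7),(18,27,-26.3),(18,29.5,-25.9),(18,30,-25.8)]:
    print(a,rel(*tl(hook(*a))))
c=overlay("wrist","w13.png",60,0,460,384,2)
c=overlay("scene","s13.png",185,150,300,250,7,[(cur()[0]-cur()[1]@FL@TM,cur()[1]@FL)])
crop(c,185,150,300,250,7,"s13c.png")
E
```

```text
[ 0.61312355 -0.07450001  0.1429493 ] [3.14044204 0.03334132 3.13091449] [-0.34371684 -0.43871761 -3.7060622 ] 0.04370291108388558
(18, 12, -27, 15) [0.0007, -0.001, 0.0002, -0.0002, 0.0006, -0.0012]
(18, 12, -27, 6) [0.0007, -0.001, 0.0002, -0.0058, 0.0006, 0.0159]
(18, 12, -27, 0) [0.0007, -0.001, 0.0002, -0.0095, 0.0006, 0.0273]
(18, 15, -27, 0) [0.0007, -0.001, 0.0002, -0.0035, 0.0006, 0.0273]
(18, 18, -27, 0) [0.0007, -0.001, 0.0002, 0.0025, 0.0006, 0.0273]
(18, 21, -26.9) [0.0007, -0.001, 0.0002, 0.0085, 0.0006, 0.0275]
(18, 24, -26.7) [0.0007, -0.001, 0.0002, 0.0145, 0.0006, 0.0279]
(18, 27, -26.3) [0.0007, -0.001, 0.0002, 0.0205, 0.0006, 0.0287]
(18, 29.5, -25.9) [0.0007, -0.001, 0.0002, 0.0255, 0.0006, 0.0295]
(18, 30, -25.8) [0.0007, -0.001, 0.0002, 0.0265, 0.0006, 0.0297]
```

View pics/w13.png

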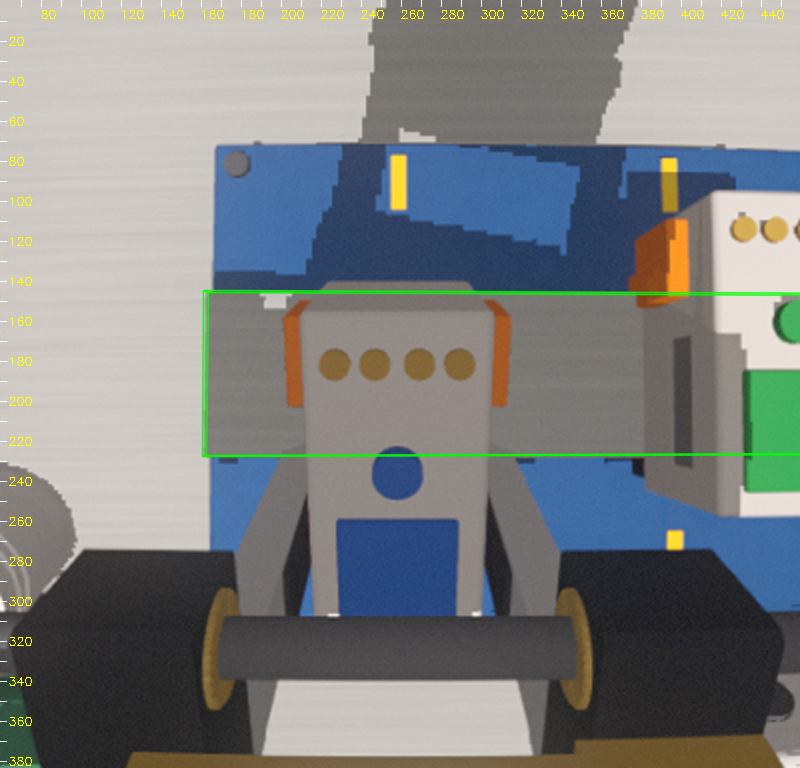

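View pics/s13.png

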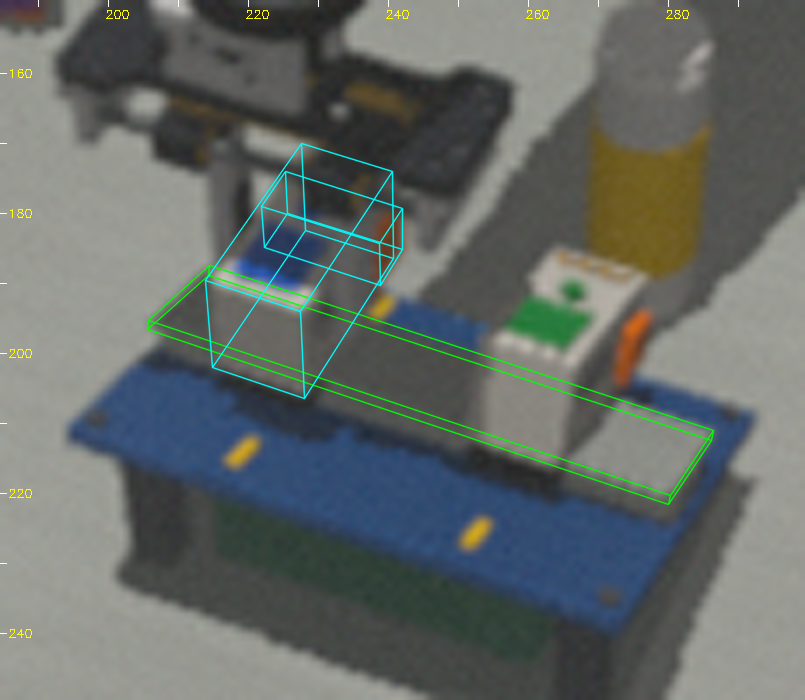

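View pics/s13c.png

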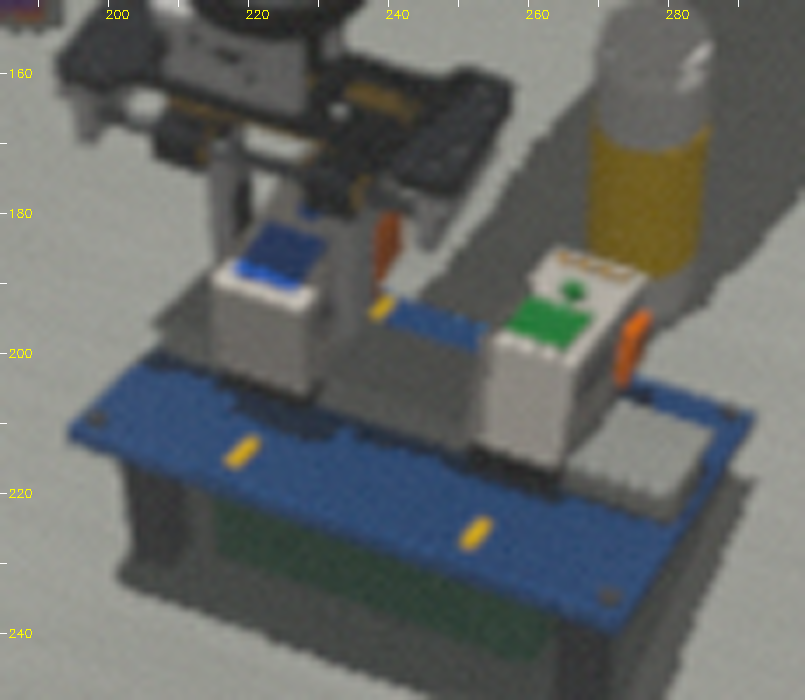

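The relative alignment is consistent in both views. I'll lower to hook level and check the force.

Call:
servo_tool --moves '[[[0.0007, -0.001, 0, -0.003, 0.0006, 0.009, 1], [0.0007, -0.001, 0, -0.0058, 0.0006, 0.016, 1], [0.0007, -0.001, 0, -0.0095, 0.0006, 0.024, 1], [0.0007, -0.001, 0, -0.0095, 0.0006, 0.0273, 1], [0.0007, -0.001, 0, -0.0095, 0.0006, 0.0273, 1]]]'

```text
time_s: 13.3
ee_pos: [0.6188, -0.0742, 0.1307]
eef_rot: [-3.141, 0.037, 3.131]
force: [0.2, -0.1, -3.4]
grip_width: 0.0438
```

```bash
python3 - <<'E'
from hook import *
o=get_obs();print(o["ee_pos"],o["eef_rot"],o["force"],o["moment"],o["grip_width"])
for a in [(18,12,-27,0),(18,15,-27,0),(18,18,-27,0),(18,21,-26.9),(18,24,-26.7),(18,27,-26.3),(18,29.5,-25.9),(18,30,-25.8)]:
    print(a,rel(*tl(hook(*a))))
E
```

```text
[ 0.61877562 -0.07415684  0.13067335] [-3.14136166  0.03675295  3.13107856] [ 0.21171337 -0.11941049 -3.388512  ] [ 0.07154046  0.00922765 -0.01638176] 0.043790513711807165
(18, 12, -27, 0) [-0.0001, 0.0012, 0.0003, 0.001, -0.0002, 0.0024]
(18, 15, -27, 0) [-0.0001, 0.0012, 0.0003, 0.007, -0.0002, 0.0023]
(18, 18, -27, 0) [-0.0001, 0.0012, 0.0003, 0.013, -0.0002, 0.0023]
(18, 21, -26.9) [-0.0001, 0.0012, 0.0003, 0.019, -0.0002, 0.0025]
(18, 24, -26.7) [-0.0001, 0.0012, 0.0003, 0.025, -0.0002, 0.0029]
(18, 27, -26.3) [-0.0001, 0.0012, 0.0003, 0.031, -0.0002, 0.0037]
(18, 29.5, -25.9) [-0.0001, 0.0012, 0.0003, 0.036, -0.0002, 0.0045]
(18, 30, -25.8) [-0.0001, 0.0012, 0.0003, 0.037, -0.0002, 0.0047]
```

Call:
servo_tool --moves '[[[0, 0.001, 0, 0.001, 0, 0.003, 1], [0, 0.001, 0, 0.007, 0, 0.003, 1], [0, 0.001, 0, 0.013, 0, 0.003, 1], [0, 0.001, 0, 0.019, 0, 0.003, 1], [0, 0.001, 0, 0.023, 0, 0.003, 1], [0, 0.001, 0, 0.023, 0, 0.003, 1]]]'

```text
time_s: 13.8
ee_pos: [0.607, -0.074, 0.129]
eef_rot: [-3.141, 0.035, 3.131]
force: [-0.4, -0.0, -2.5]
grip_width: 0.0433
```

```bash
python3 - <<'E'
from hook import *
for k in range(1):
    o=get_obs();print(o["ee_pos"],o["eef_rot"],o["force"],o["moment"],o["grip_width"])
p,R=cur(); Rm=R@FL; m=p-Rm@TM; C2=t+Rr@np.array([30,yr,18])/1000
print("C2 in module",(Rm.T@(C2-m))*1000)
for a in [(18,24,-26.7),(18,27,-26.3),(18,29.5,-25.9),(18,30,-25.8),(18,31,-25.8)]:
    print(a,rel(*tl(hook(*a))))
c=overlay("wrist","w14.png",60,0,460,384,2)
E
```

```text
[ 0.60699132 -0.07404762  0.1289625 ] [-3.1413277   0.03533418  3.13100443] [-0.42811359 -0.03745501 -2.45676884] [0.05418728 0.07241434 0.04822033] 0.04330585716017171
C2 in module [ 23.33066299  -0.07114859 -26.88933899]
(18, 24, -26.7) [-0.0002, 0.0003, 0.0003, 0.0013, -0.0001, 0.0004]
(18, 27, -26.3) [-0.0002, 0.0003, 0.0003, 0.0073, -0.0001, 0.0012]
(18, 29.5, -25.9) [-0.0002, 0.0003, 0.0003, 0.0123, -0.0001, 0.002]
(18, 30, -25.8) [-0.0002, 0.0003, 0.0003, 0.0133, -0.0001, 0.0022]
(18, 31, -25.8) [-0.0002, 0.0003, 0.0003, 0.0153, -0.0001, 0.0022]
```

View pics/w14.png

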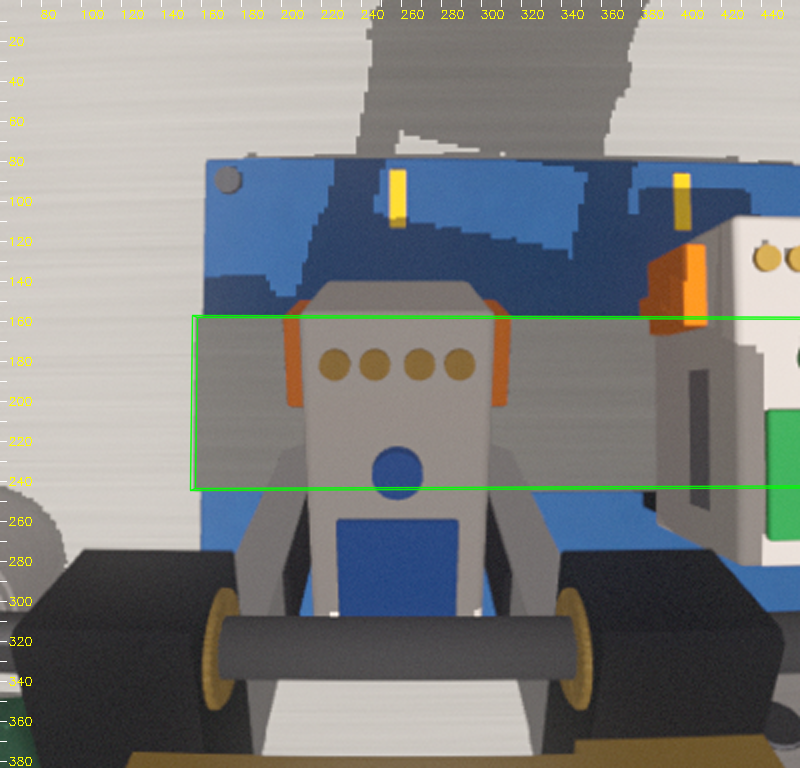

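There's no contact, and the module centre (397) lines up with the mark (398). I'll slide in until the wall meets the edge.

Call:
servo_tool --moves '[[[0, 0, 0, 0.004, 0, 0.001, 1], [0, 0, 0, 0.0075, 0, 0.0015, 1], [0, 0, 0, 0.01, 0, 0.002, 1], [0, 0, 0, 0.0125, 0, 0.0022, 1], [0, 0, 0, 0.0125, 0, 0.0022, 1]]]'

```text
time_s: 14.27
ee_pos: [0.6008, -0.074, 0.1277]
eef_rot: [-3.141, 0.035, 3.131]
force: [-0.3, -0.6, -2.6]
grip_width: 0.0436
```

```bash
cat > st.py <<'E'
from hook import *
o=get_obs();print(o["ee_pos"],o["eef_rot"],o["force"],o["moment"],o["grip_width"])
p,R=cur(); Rm=R@FL; m=p-Rm@TM; C2=t+Rr@np.array([30,yr,18])/1000
print("C2 in module",(Rm.T@(C2-m))*1000, "th",np.degrees(Rn.from_matrix(Rr.T@Rm).as_rotvec()))
E
python3 st.py
```

```text
[ 0.60081091 -0.07398912  0.12766355] [-3.14129808  0.03538967  3.13104741] [-0.30413492 -0.55004097 -2.56330562] [ 0.04354251 -0.00105149 -0.02376923] 0.04355569812574804
C2 in module [ 29.552465    -0.06501834 -25.81081945] th [-1.17824412e-02  1.79723169e+01  2.81154543e-02]
```

Call:
servo_tool --moves '[[[0, 0, 0, 0.001, 0, 0, 1], [0, 0, 0, 0.002, 0, 0, 1], [0, 0, 0, 0.002, 0, 0, 1]]]'

```text
time_s: 14.52
ee_pos: [0.5998, -0.074, 0.1276]
eef_rot: [-3.141, 0.036, 3.131]
force: [0.9, -0.7, -3.7]
grip_width: 0.0436
```

```bash
python3 st.py
```

```text
[ 0.59984948 -0.07398555  0.12764134] [-3.1412615   0.0355898   3.13103523] [ 0.86140336 -0.71141481 -3.71982052] [ 0.01234237 -0.09897026 -0.02057057] 0.0436104200969907
C2 in module [ 30.5108031   -0.05754626 -25.82742858] th [-1.39927290e-02  1.79608500e+01  2.77538199e-02]
```

Call:
servo_tool --moves '[[[0, 0, 0, 0.001, 0, 0, 1], [0, 0, 0, 0.002, 0, 0, 1], [0, 0, 0, 0.002, 0, 0, 1]]]'

```text
time_s: 14.77
ee_pos: [0.5995, -0.074, 0.1277]
eef_rot: [-3.141, 0.038, 3.131]
force: [7.2, 0.4, -6.0]
grip_width: 0.0439
```

```bash
python3 st.py
```

```text
[ 0.59951567 -0.0739817   0.12770914] [-3.14119767  0.03762024  3.1309837 ] [ 7.16019816  0.41251291 -6.04106884] [ 0.01074404 -1.33357034 -0.02850955] 0.043930995088460656
C2 in module [ 30.80864358  -0.05550879 -25.95625478] th [-0.01816693 17.84451403  0.0253888 ]
```

The wall met the edge with a 7 N reaction, at 30.7 against a nominal 30.5, so the lip is hooked. Now I'll tilt down in stages.

```bash
python3 - <<'E'
from hook import *
for a in [(18,30.5,-25.6),(16,30.5,-25.5),(14,30.5,-25.4),(12,30.4,-25.3),(10,30.4,-25.3),(8,30.4,-25.2),(6,30.3,-25.2),(4,30.3,-25.1),(2,30.3,-25.1),(0,30.3,-25)]:
    print(a,rel(*tl(hook(*a))))
E
```

```text
(18, 30.5, -25.6) [-0.0002, 0.0017, 0.0002, -0.0007, -0.0001, 0.0006]
(16, 30.5, -25.5) [-0.0002, -0.0205, 0.0003, 0.0004, -0.0001, 0.0025]
(14, 30.5, -25.4) [-0.0002, -0.0427, 0.0003, 0.0014, -0.0001, 0.0044]
(12, 30.4, -25.3) [-0.0002, -0.0649, 0.0003, 0.0022, -0.0001, 0.0063]
(10, 30.4, -25.3) [-0.0002, -0.0872, 0.0003, 0.0031, -0.0001, 0.0081]
(8, 30.4, -25.2) [-0.0002, -0.1094, 0.0003, 0.0039, -0.0001, 0.0101]
(6, 30.3, -25.2) [-0.0002, -0.1316, 0.0003, 0.0044, -0.0001, 0.0119]
(4, 30.3, -25.1) [-0.0002, -0.1538, 0.0003, 0.0051, -0.0001, 0.014]
(2, 30.3, -25.1) [-0.0002, -0.1761, 0.0003, 0.0057, -0.0001, 0.0158]
(0, 30.3, -25) [-0.0002, -0.1983, 0.0003, 0.0062, -0.0001, 0.0179]
```

Call:
servo_tool --moves '[[[0, 0, 0, -0.0007, 0, 0.0006, 1], [0, -0.02, 0, 0.0004, 0, 0.0025, 1], [0, -0.043, 0, 0.0014, 0, 0.0044, 1], [0, -0.065, 0, 0.0022, 0, 0.0063, 1], [0, -0.087, 0, 0.0031, 0, 0.0081, 1], [0, -0.087, 0, 0.0031, 0, 0.0081, 1]]]'

```text
time_s: 15.27
ee_pos: [0.5978, -0.074, 0.124]
eef_rot: [-3.141, 0.176, 3.131]
force: [2.4, 0.9, -3.6]
grip_width: 0.0437
```

```bash
python3 st.py; python3 - <<'E'
from ov import *
crop(camera("wrist"),60,0,460,384,2,"w15.png")
E
```

```text
[ 0.59779069 -0.07397282  0.12396487] [-3.14116454  0.17618297  3.13088807] [ 2.41681747  0.87498653 -3.55220417] [ 0.152987   -0.15026584  0.00923476] 0.043707680285922645
C2 in module [ 30.6582415   -0.04308906 -25.75825943] th [-0.02012421  9.90545567  0.01827801]
```

View pics/w15.png

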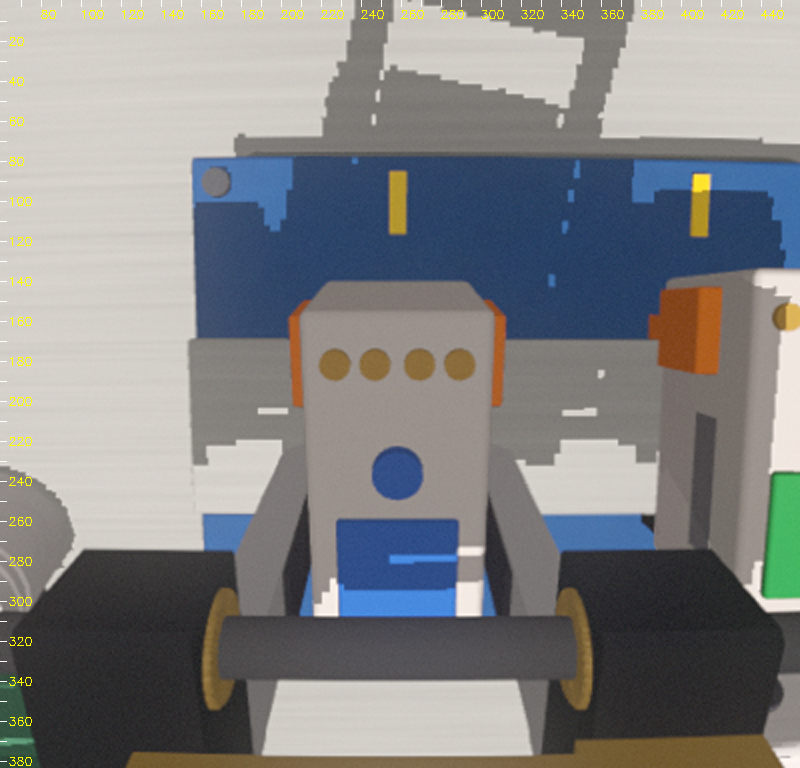

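The clips are camming (the orange faces have drawn in a little), with low force and no slip. I'll continue.

```bash
python3 - <<'E'
from hook import *
for a in [(8,30.5,-25.3),(6,30.4,-25.2),(4,30.4,-25.1),(2,30.4,-25.0),(0,30.3,-24.9),(-1,30.3,-24.8)]:
    print(a,rel(*tl(hook(*a))))
E
```

```text
(8, 30.5, -25.3) [-0.0002, -0.0225, 0.0002, 0.0008, -0.0001, 0.0025]
(6, 30.4, -25.2) [-0.0002, -0.0447, 0.0002, 0.0016, -0.0001, 0.0044]
(4, 30.4, -25.1) [-0.0002, -0.0669, 0.0002, 0.0026, -0.0001, 0.0063]
(2, 30.4, -25.0) [-0.0002, -0.0892, 0.0002, 0.0034, -0.0001, 0.0083]
(0, 30.3, -24.9) [-0.0002, -0.1114, 0.0002, 0.004, -0.0001, 0.0103]
(-1, 30.3, -24.8) [-0.0002, -0.1225, 0.0002, 0.0043, -0.0001, 0.0114]
```

Call:
servo_tool --moves '[[[0, -0.022, 0, 0.0008, 0, 0.0025, 1], [0, -0.045, 0, 0.0016, 0, 0.0044, 1], [0, -0.067, 0, 0.0026, 0, 0.0063, 1], [0, -0.089, 0, 0.0034, 0, 0.0083, 1], [0, -0.111, 0, 0.004, 0, 0.0103, 1], [0, -0.111, 0, 0.004, 0, 0.0103, 1]]]'

```text
time_s: 15.82
ee_pos: [0.5967, -0.074, 0.1188]
eef_rot: [-3.141, 0.35, 3.131]
force: [2.0, 0.3, -2.1]
grip_width: 0.0439
```

```bash
python3 st.py; python3 - <<'E'
from hook import *
c=overlay("wrist","w16o.png",60,0,460,384,2,[modpose(0,yr,43)])
crop(c,60,0,460,384,2,"w16.png")
E
```

```text
[ 0.59668171 -0.07397601  0.11880368] [-3.14126642  0.34956652  3.13092535] [ 2.01897066  0.27110976 -2.06452252] [ 0.07528798 -0.14510527 -0.00434285] 0.04387933947916002
C2 in module [ 30.30219819  -0.03089217 -25.19564865] th [-0.01224175 -0.02868939  0.01770358]
```

View pics/w16.png

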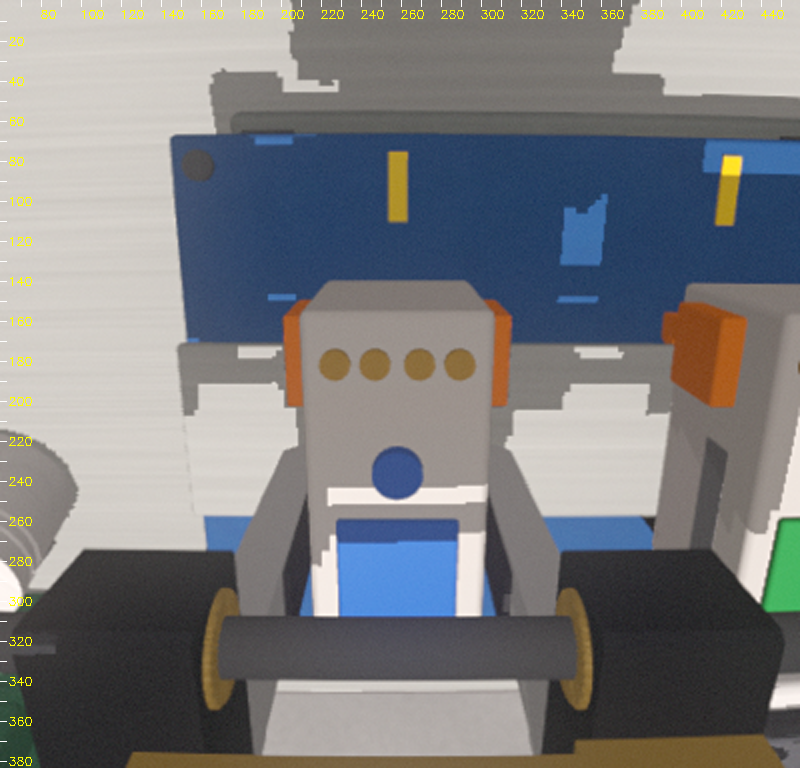

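View pics/w16o.png

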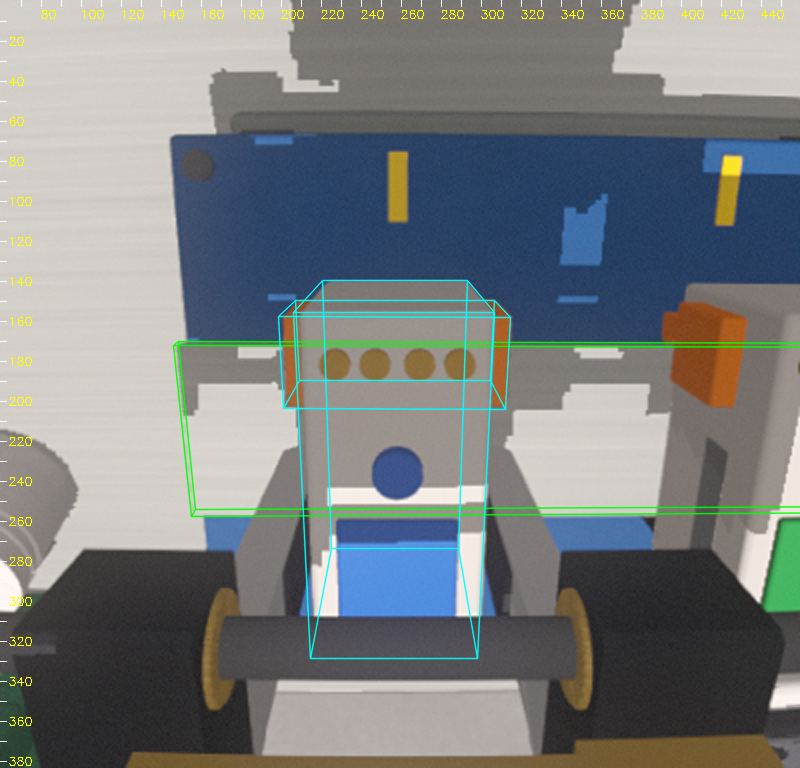

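The buttons are out again (orange spans 285–510 as before the tilt), and the pose matches a seated module. I'll press slightly, then do a small tug to confirm the snap.

Call:
servo_tool --moves '[[[0, -0.008, 0, 0, 0, 0.002, 1], [0, -0.011, 0, 0, 0, 0.003, 1], [0, -0.011, 0, 0, 0, 0.003, 1]]]'

```text
time_s: 16.12
ee_pos: [0.5975, -0.074, 0.1189]
eef_rot: [-3.141, 0.365, 3.132]
force: [-11.9, 1.0, 17.2]
grip_width: 0.0438
```

```bash
python3 st.py
```

```text
[ 0.59746325 -0.07399682  0.11891375] [-3.14109151  0.36494719  3.13154142] [-11.90579938   1.03049943  17.1829421 ] [0.22972142 2.01072203 0.08988452] 0.04381621481188114
C2 in module [ 29.28844571  -0.0321303  -25.38216303] th [-0.00979042 -0.90994646  0.05050306]
```

Call:
servo_tool --moves '[[[0, 0.02, 0, 0, 0, -0.003, 1], [0, 0.025, 0, 0, 0, -0.005, 1], [0, 0.025, 0, 0, 0, -0.005, 1]]]'

```text
time_s: 16.37
ee_pos: [0.5964, -0.0739, 0.1196]
eef_rot: [-3.142, 0.322, 3.132]
force: [5.0, -0.5, -14.5]
grip_width: 0.0439
```

```bash
python3 st.py
```

```text
[ 0.59637641 -0.07388883  0.11959923] [-3.14151063  0.3217593   3.13152559] [  5.03134265  -0.45566231 -14.4750543 ] [-0.15218609 -0.45118393  0.00652708] 0.04386775318078915
C2 in module [ 30.76827069  -0.13540913 -25.38211137] th [0.01282498 1.56454776 0.05033687]
```

It's held: the tug gave a −14.5 N pull-back. I'll return to flat, then release.

```bash
python3 - <<'E'
from hook import *
print(rel(*tl(hook(0,30.3,-24.9))),rel(*tl(hook(-.3,30.3,-24.7))))
E
```

```text
[0.0001, -0.0174, 0.0006, -0.0001, -0.0002, 0.0023] [0.0001, -0.0207, 0.0006, 0.0, -0.0002, 0.0029]
```

Call:
servo_tool --moves '[[[0, -0.012, 0, 0, 0, 0.002, 1], [0, -0.02, 0, 0, 0, 0.0029, 1], [0, -0.018, 0, 0, 0, 0.0024, 1], [0, -0.018, 0, 0, 0, 0.0024, 1]]]'

```text
time_s: 16.7
ee_pos: [0.5967, -0.0739, 0.1191]
eef_rot: [-3.141, 0.349, 3.132]
force: [-7.5, 1.7, 9.5]
grip_width: 0.0435
```

```bash
python3 st.py; python3 - <<'E'
from hook import *
c=overlay("wrist","w17.png",60,0,460,384,2,[modpose(0,yr,43)])
c=overlay("scene","s17.png",185,150,300,250,7)
E
```

```text
[ 0.59674858 -0.07388809  0.11909603] [-3.14148964  0.34854681  3.13185385] [-7.51461219  1.66832417  9.4784301 ] [-0.01742349  1.61965139 -0.02640878] 0.04351793338104894
C2 in module [ 30.15625059  -0.14860679 -25.42368796] th [0.01872113 0.02973514 0.06770873]
```

View pics/w17.png

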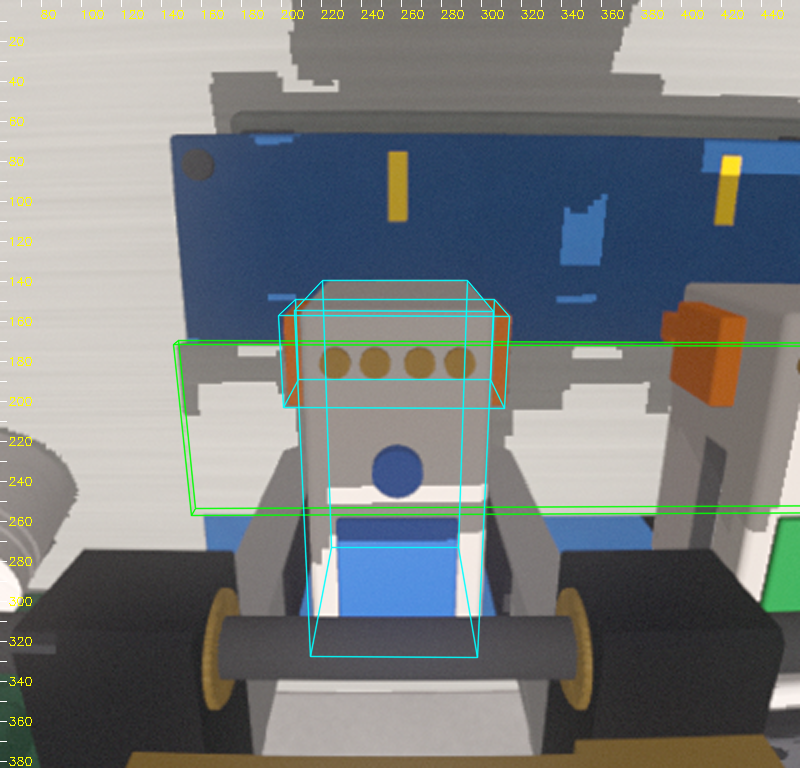

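Call:
servo_tool --moves '[[[0, 0, 0, 0, 0, -0.001, 0.7], [0, 0, 0, 0, 0, -0.001, 0.4], [0, 0, 0, 0, 0, -0.001, 0.2], [0, 0, 0, 0, 0, -0.001, 0.2], [0, 0, 0, 0, 0, -0.02, 0.2], [0, 0, 0, 0, 0, -0.06, 0.2], [0, 0, 0, 0, 0, -0.12, 0.2], [0, 0, 0, 0, 0, -0.18, 0.2], [0, 0, 0, 0, 0, -0.22, 0.2], [0, 0, 0, 0, 0, -0.22, 0.2]]]'

```text
time_s: 17.63
ee_pos: [0.5596, -0.0738, 0.2278]
eef_rot: [-3.14, 0.355, 3.132]
force: [0.7, 0.5, 1.0]
grip_width: 0.0751
```

```bash
python3 - <<'E'
from hook import *
o=get_obs();print(o["ee_pos"],o["force"],o["grip_width"])
c=overlay("wrist","w18o.png",60,0,460,384,2,[modpose(0,yr,43),modpose(0,r[4],43)])
crop(c,60,0,460,384,2,"w18.png")
c=camera("scene");crop(c,185,150,300,250,7,"s18.png")
E
```

```text
[ 0.55964452 -0.07379344  0.2277719 ] [0.70081063 0.47861679 1.02915846] 0.07511432320442793
```

View pics/w18.png

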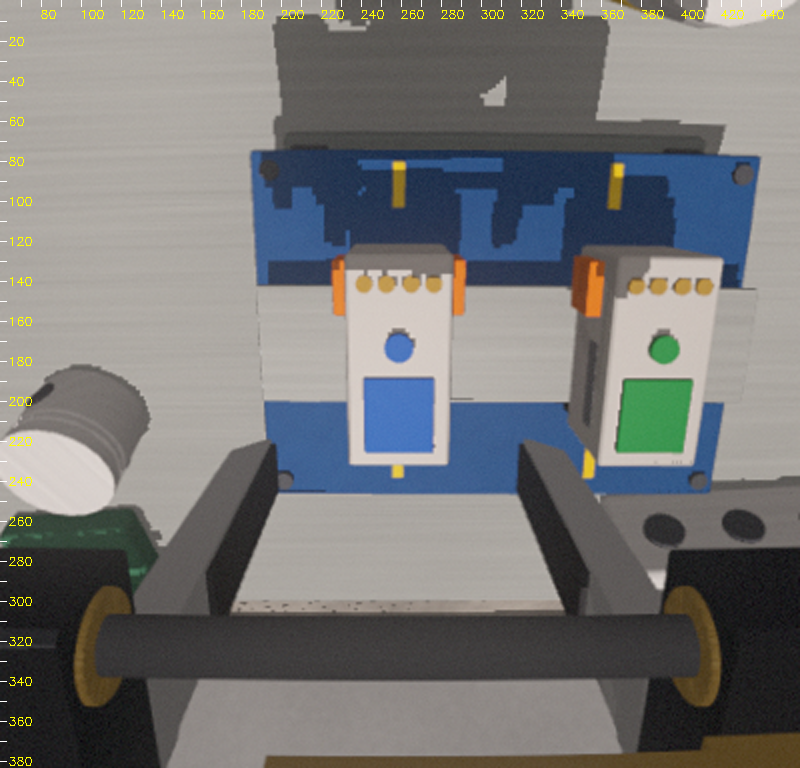

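View pics/w18o.png

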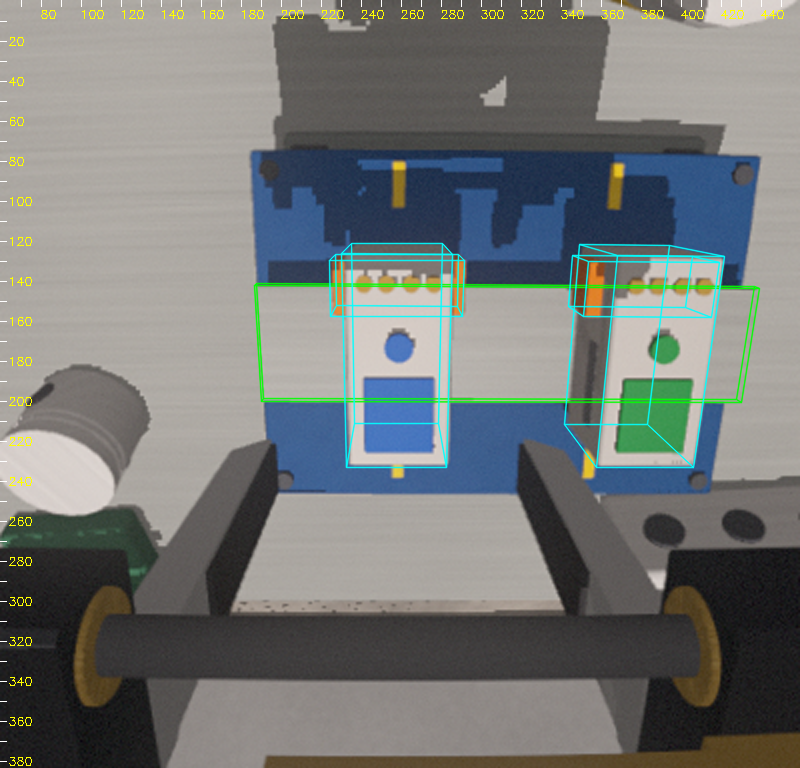

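View pics/s18.png

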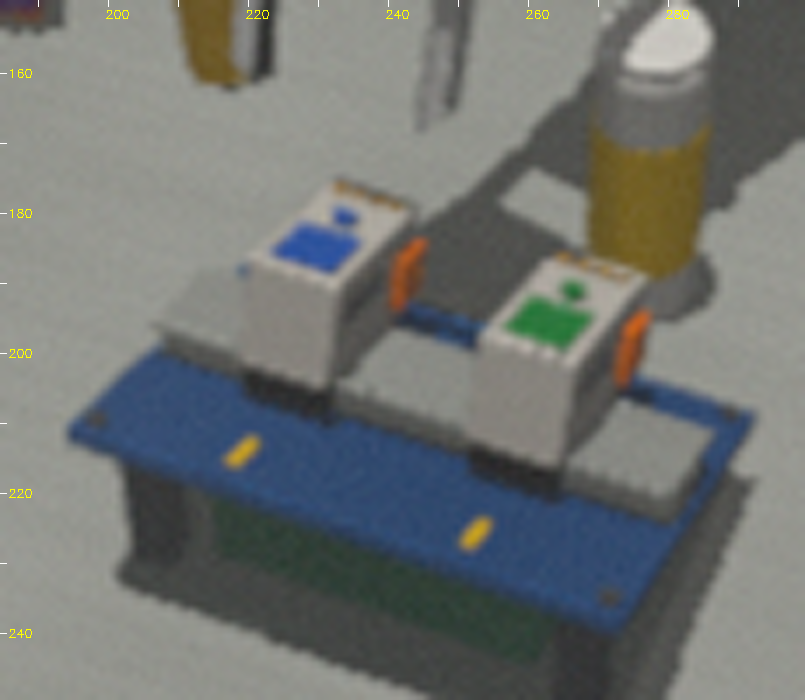

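The blue module sits flat and level with the green one. Its buttons are out and its centre (398) is on the marks (398). I'll retreat and make a last overall check.

Call:
servo_tool --moves '[[[0, 0, 0, 0, 0, -0.06, 0.2], [0, 0, 0, 0, 0, -0.12, 0.2], [0, 0, 0, 0.02, 0, -0.18, 0.2], [0, 0, 0, 0.04, 0, -0.2, 0.2], [0, 0, 0, 0.04, 0, -0.2, 0.2], [0, 0, 0, 0.04, 0, -0.2, 0.2]]]'

```text
time_s: 18.23
ee_pos: [0.5062, -0.073, 0.3092]
eef_rot: [-3.141, 0.349, 3.132]
force: [0.7, 0.6, -0.3]
grip_width: 0.075
```

```bash
python3 - <<'E'
from hook import *
o=get_obs();print(o["ee_pos"],o["force"],o["time_s"])
cv2.imwrite("pics/s19.png",camera("scene")["color"][:,:,::-1])
cv2.imwrite("pics/t19.png",camera("top")["color"][:,:,::-1])
E
```

```text
[ 0.50618044 -0.07301216  0.30923501] [ 0.6655814   0.58362587 -0.26493242] 18.2333
```

View pics/s19.png

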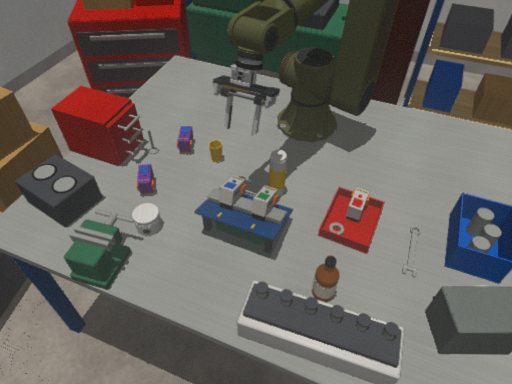

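View pics/t19.png

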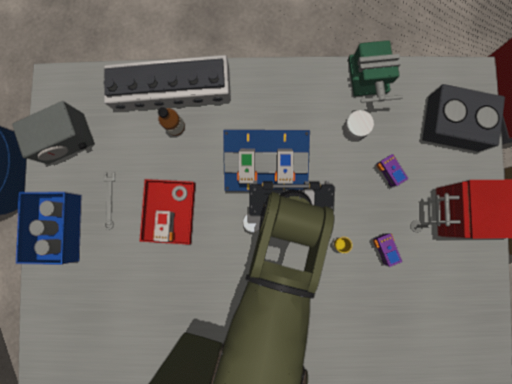

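Both overall views show blue at (286,165) and green untouched at (247,165). Red is in the tray at (162,225), and all the bystanders stand where they were.

```bash
python3 -c "
from station import *
print(hand_in())"
```

```text
the job is handed in; nothing more can be done
None
```

The red-capped module is off the rail and lying flat in the scrap tray. The blue-capped one is fitted in its bay, and I handed the job in at about 18 s.

- **Removal:** I pinched both buttons to their stops (grip width 43.9 mm), raised the foot 18°, slid the module up the slope and lifted it off. Setting it down pressed the tray floor with 22 N, and I eased off before letting go.
- **Fitting:** I hooked the blue module's lip until its wall met the rail edge, with about 7 N of reaction. Tilting it down drew the clips back, and the buttons then sprang out again.
- **Snap check:** Before releasing the blue module I pulled its foot gently upward, and it held at about 14.5 N.
- **Final pictures:** The blue module sits flat and level with the green one, centred on the yellow marks to about 0.5 mm. The green module and all the other things on the bench look unmoved, and the robot was touching nothing.
- **Disagreements:** The outlines drawn from my fitted positions were off by 1–2 mm in the scene and wrist views, about the stated calibration error. The fit also put the rail about 1.5 mm low, so I used the given height of 85 mm. The contact point when hooking agreed with that to about 0.3 mm.

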